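Turn a test tile over on its stand with a spatula

TASK

Take the spatula by its handle, lay its blade on the stand's lower deck and, keeping it lightly pressed on the deck, slide it sideways under the tile's edge until the tile is held snugly but gently against the stop bar in the step. Then roll the spatula over by half a right angle or more with the wrist so that the tile goes up and over the step and lies upside down, flat on the upper deck. Finally stand the spatula back on the bench beside the stand, on its blade and prop; do not touch the tile with the fingers, force it, or disturb the other things.

Things in the scene. Friction and masses are not known exactly. Their poses are not given: they have to be found in the camera images.
- stand: Fixed, rigid grey two-level stand, 120 mm along its x, 325 mm along its y. Origin at bench height under the step, mid-way along x; z up, x roughly away from the robot, y roughly to its left. Lower deck: y -210 to 0 mm, top at z = 15 mm. At y = 0 a square step up to the upper deck: y 0 to 115 mm, top at z = 29 mm, with a lip 10 mm high and 6 mm thick along its far edge (y 109 to 115).
- upper_deck: The upper deck block with the step (same origin and axes as the stand). A clamped, rigid aluminium stop bar, 112 mm long, level with the upper deck, 13 mm high and 1 mm clear of the lower deck, stands out of the step face by 1 to 22 mm towards -y; how far differs each time and is not measured, so it must be found by feel.
- tile_centre (a point): White ceramic tile, 60 to 130 g: slab 80 x 80 x 6 mm with a square foot 40 x 40 mm, 5 mm high, in the middle of one face. It starts foot down on the lower deck, sides within 10 degrees of the stand's axes, 5 to 55 mm short of the stop bar; a 5 mm gap runs 20 mm deep under its edges up to the foot. The point is its centre, half-way up (5.5 mm); z points away from the foot (up at the start).
- spatula_grip (a point): Middle of the straight black handle (18 mm wide along y, 20 mm high, x -60 to +28 mm) of the spatula (160 g, 205 mm long), which stands by itself on its flat blade and a 32 mm wide wire prop under the handle's end; 55 mm above the blade's underside. x along the handle towards the blade, y across, z up when standing. Two wires lead from the handle's front down to the blade.
- blade_mid (a point): Centre of the underside of the spatula's flat steel blade (90 mm along x, 50 mm along y, 2.5 mm thick), 100 mm ahead of and 55 mm below spatula_grip; same axes. Its long edges are at y = +25 and -25 mm. Standing on the bench it is at z = 0.
- spatula: The spatula as a whole: origin 55 mm below spatula_grip (on the bench when it stands); same axes.
- tile: The tile as a whole: origin at the middle of its foot's underside, z away from the foot.
- vial_a: Bystander: small capped glass vial, 23 mm wide, 56 mm high, behind the stand; origin under its middle.
- brass_weight: Bystander: small brass weight, 24 mm wide, 22 mm high, behind the stand; origin under its middle.
- dish: Bystander: clear petri dish, 66 mm wide, 13 mm high, on the bench left of the stand's near corner; origin under its middle.
Not all that is in view belongs to the job. What is shaped like the tile but blue or purple is not meant.

How it is judged (in metres and radians):
On the way, in this order (a step that is already met when the one before it is completed fails the run):
1. the blade, pressed on the lower deck with more than 0.7 N, is at least about 10 mm under the tile, which still lies flat and is pushed against the step or its stop bar with more than 1.5 N (contact force between spatula and stand above 0.7 N and horizontal distance between blade_mid and tile_centre below 0.056 m and angle between tile's own z axis and vertical below 0.12 rad and contact force between tile and upper_deck above 1.5 N and y of tile_centre in the frame of stand below -0.03 m), for 0.15 s.
2. the tile is tipped up past 57 degrees by the spatula, itself rolled over by more than 34 degrees (angle between tile's own z axis and vertical above 1 rad and angle between spatula's own z axis and vertical above 0.6 rad and contact force between spatula and tile above 0.03 N), for 0.04 s.
At the end, for the whole second after the job is handed in: The tile lies foot up, flat within 6 degrees, at rest on the upper deck and its stop bar (centre from 18 mm short of to 75 mm beyond the step, within 40 mm of the stand's middle line); the spatula stands by itself on the bench on blade and prop, upright within 4.5 degrees, at rest (angle between tile's own z axis and vertical above 3.04 rad and y of tile_centre in the frame of stand between -0.018 and 0.075 m and x of tile_centre in the frame of stand between -0.04 and 0.04 m and z of tile_centre in the frame of stand below 0.039 m and contact force between tile and upper_deck above 0.1 N and linear speed of each of tile, spatula below 0.01 m/s and angle between spatula's own z axis and vertical below 0.08 rad and height (world z) of blade_mid between -0.004 and 0.004 m); the robot touches nothing.
It fails at once if a finger or the arm touches the tile (contact force between any of the fingers, the arm and tile above 0.5 N).
It fails at once if the spatula presses on the tile with more than 20 N (contact force between spatula and tile above 20 N).
It fails at once if the spatula pushes the tile with more than 10 N while it still lies flat (contact force between spatula and tile above 10 N and angle between tile's own z axis and vertical below 0.05 rad).
It fails at once if the spatula presses on the stand with more than 20 N (contact force between spatula and stand above 20 N).
It fails at once if a bystander is moved by more than 15 mm (distance of any of vial_a, brass_weight, dish from where it was at the start of the episode above 0.015 m).
It also fails if it takes over 72 s, if anything falls off the work surface, if the arm or the gripper's body presses on something with over 40 N, if the wrist force passes 120 N, or if a joint passes its speed limit or range.

ROBOT

A 7-joint arm with a two-finger parallel gripper is mounted at the origin on a cart in front of the work surface, level with it; the furniture and walls round the work are solid. World frame = base frame: x ahead of the robot, y to its left, z up, the work surface at z = 0. Lengths are in mm, angles in rad, forces in N, time in s.
With the tool pointing down it reaches from about 400 to 850 mm from the base axis. Payload 4.5 kg.
Tool frame: the origin (TCP) lies between the finger pads; the fingertips stand 8 mm ahead of it and the grasp point (between the pads) lies 11 mm behind it; z points along the fingers, y is the line along which they close (so a half turn about z gives the same grasp; the last joint's range is limited). The gripper opens to 85 mm and grips with 20 to 120 N. Pads are 22 mm wide; open, the fingers measure 114 mm over their backs; the gripper's body (76 mm by 85 mm) begins 54 mm behind the grasp point. The pads swing forward as they close: fully open they stand 13 mm farther back than shut.
Start: joints at [-1.276, 0.689, -0.195, 1.565, 0.157, 0.902, -0.215], TCP at [161.137, 603.894, 239.317] pointing down, gripper open.
Joint ranges: [-3.01, 3.01], [-0.46, 2.08], [-1.47, 1.51], [0.13, 2.56], [-1, 4.14], [0.04, 2.09], [-2.66, 2.66]. Speed limits (rad/s): [2.57, 2.57, 3.14, 3.14, 3.14, 3.14, 3.14].

INTERFACE

Orientations are given as a 3x3 rotation matrix whose columns are the frame's x, y, z axes.
In Python, from rig import state, viewer, ticket gives the robot as it stands.
- The arm moves only by the tool drive_tool, never from a script. Its argument "deltas" is a list of rows, each an object of numbers: "tx", "ty", "tz": the shift along the tool's x, y, z scaled (see below); "roll": the turn about the tool's z scaled (see below). A call has exactly 10 rows; each row shifts and turns the commanded pose from where the row before left it, along the tool's axes as they then stand; what a row does not reach is not made up. The controller multiplies each number of a shift by 0.5 m and each number of a turn by 0.15 rad. A row lasts 1/8 s, in which the tool goes at most 62.5 mm and 10.7 degrees, less where a joint would pass 70% of its speed; a pose out of reach is approached as far as the arm can. A call with a number of a shift or a turn outside -1 to 1 is refused whole. A call with a gripper value outside its range is refused whole. "fingers" is the opening, from 0 (shut) to 1 (fully open), set as the call begins (left out, the last holds). The fingers move at their own pace and stop on an object; "newtons" is the grip in N (left out, the last holds). Time passes only in rows, so rows that do not move let the fingers close, or fill a call up. It gives the time, the measured TCP pose, the force, the opening and the grip force at its end, in the units of the state.
- state(): the state, without advancing time (a new reading comes with each control period).
- viewer.capture(name): name is "scene" or "top" or "wrist"; returns (picture, depth): 400x640x3 uint8, red, green, blue; 400x640 float32, mm along the optical axis (not along the pixel's ray), 0 where there is no reading.
- viewer.camera_params(name): a dict with "fx", "fy", "cx", "cy" (pixels), "position" and "attitude" of the camera in the world. Camera axes: x right, y up, looking along -z (the intrinsics and any distortion apply to the point x, -y, -z); pixel columns grow to the right and rows downward; lengths in mm; the calibration is good to about 2 mm. A picture is of the moment at which its call begins: read the wrist's pose just before it. camera_params takes no time and is no camera call; for the wrist camera it gives the pose at the moment of the call.
- ticket.close_job(): hands the job in; it is judged then, once.
The state is a dict: "time_s": time; "joints": joint angles; "joint_velocities": joint speeds; "effort": joint torques, N m; "tool_pos": TCP position; "ee_rot": TCP orientation; "force": force on the tool from outside, world axes, zero at the start; "ft_torque": the same for the moment, N m; "opening": finger opening in mm; "gripper_force": force on a finger pad.
Only numpy, scipy, OpenCV 4.12 (cv2) and the standard library are available. Lean on these libraries where they do the work, as an engineer would, in place of code of your own. Each camera call takes 0.05 s, during which the arm holds its last target. There are 200 camera calls.

## Working session

There is one attempt and no reset: what is moved stays moved. The work goes in short steps, Python scripts to look and compute and a tool call to move; the robot and the scene stay as the last step left them, time stands still between calls to the robot, and variables do not carry over. Pictures are saved under pics/ and viewed, at most 10 in all, crops included, and the job is handed in when it is done.

Besides the shell and the picture viewer there is one more tool, called after "Emit:" as name([rows], argument=value, ...), one row to a line, values as JSON. drive_tool: Moves the arm, as the interface text tells. Shifts and turns lie within -1 to 1; 1 stands for 0.5 m of shift or 0.15 rad of turn. Its arguments: {"type":"object","properties":{"deltas":{"type":"array","items":{"type":"object","properties":{"tx":{"type":"number"},"ty":{"type":"number"},"tz":{"type":"number"},"roll":{"type":"number"}}}},"fingers":{"type":"number"},"newtons":{"type":"number"}},"required":["deltas"]}

```bash
ls; mkdir -p pics
python3 - <<'E'
from rig import state, viewer
import cv2,numpy as np
s=state();print({k:np.round(v,3).tolist() for k,v in s.items()})
ims=[]
for n in ("scene","top"):
    p=viewer.camera_params(n);print(n,p)
    im,d=viewer.capture(n);np.save(f"{n}.npy",d);cv2.imwrite(f"pics/{n}0.png",im[:,:,::-1])
E
```

```text
pics
{'time_s': 0.0, 'joints': [-1.276, 0.69, -0.194, 1.566, 0.157, 0.902, -0.215], 'joint_velocities': [-0.001, 0.0, 0.001, -0.0, -0.0, -0.0, 0.001], 'effort': [-0.0, -53.961, -1.267, -15.854, 0.009, 0.009, -0.0], 'tool_pos': [161.034, 603.219, 238.464], 'ee_rot': [[-0.966, 0.258, -0.0], [0.258, 0.966, -0.002], [-0.0, -0.002, -1.0]], 'force': [-1.092, 0.153, -0.741], 'ft_torque': [0.039, 0.033, 0.034], 'gripper_force': 0.0, 'opening': 85.391}
scene {'fx': 417.81004250844444, 'fy': 417.81004250844444, 'cx': 323.3305899551327, 'cy': 202.67024163900723, 'position': array([-344.5623445 , -630.7917709 ,  556.30671799]), 'attitude': array([[ 0.60256196,  0.30202362, -0.73871565],
       [-0.79795435,  0.24390093, -0.55116349],
       [ 0.01370904,  0.92157152,  0.38796649]])}
top {'fx': 469.93885956076787, 'fy': 469.93885956076787, 'cx': 315.47275498417497, 'cy': 189.14092402049872, 'position': array([ 487.3285412 ,   54.70604653, 1265.62295401]), 'attitude': array([[ 0.00532044,  0.99716133, -0.07510646],
       [-0.999973  ,  0.00492457, -0.00545498],
       [-0.00506963,  0.07513345,  0.9971606 ]])}
```

View pics/top0.png

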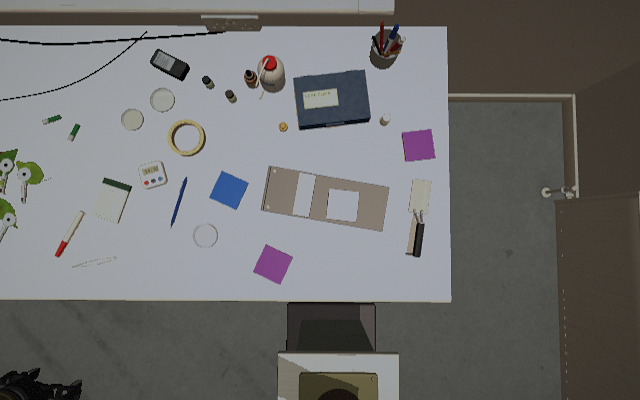

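View pics/scene0.png

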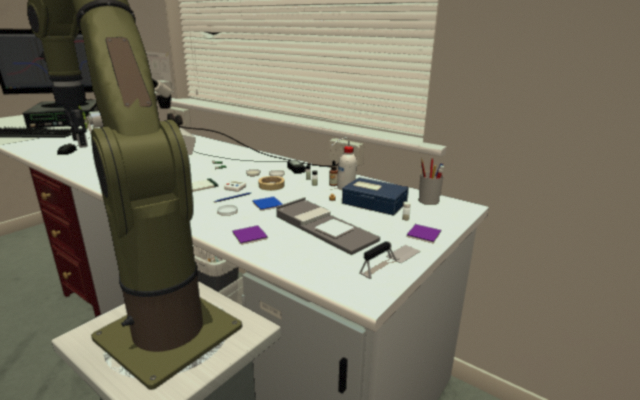

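Top view (pics/top0.png): the stand spans columns 263–389 and rows 166–230, with the lip at the left. The tile is at (342,205) and the spatula's blade at (420,195), its handle at (418,238). The blue and purple squares are decoys. Scene view: the spatula stands at (385,255), to the right of the stand.

Next I measure these.

```bash
cat > h.py <<'E'
import numpy as np,cv2
def ray(p,u,v):
    d=np.stack([(np.asarray(u,float)-p["cx"])/p["fx"],-(np.asarray(v,float)-p["cy"])/p["fy"],-np.ones(np.shape(u))],-1)
    return d@np.array(p["attitude"]).T
def onplane(p,u,v,z):
    r=ray(p,u,v);o=np.array(p["position"]);return o+r*((z-o[2])/r[...,2])[...,None]
def cloud(p,d):
    v,u=np.mgrid[:d.shape[0],:d.shape[1]];return np.array(p["position"])+ray(p,u,v)*d[...,None]
def rect(P):
    (c,s,a)=cv2.minAreaRect(P[:,:2].astype(np.float32));return np.round(c,1),np.round(s,1),round(a,1)
E
python3 - <<'E'
from h import *; from rig import viewer
p=viewer.camera_params("top");d=np.load("top.npy");im=cv2.imread("pics/top0.png");C=cloud(p,d)
hsv=cv2.cvtColor(im,cv2.COLOR_BGR2HSV)
def box(r0,r1,c0,c1):
    m=np.zeros(d.shape,bool);m[r0:r1,c0:c1]=1;return m
def comps(m,z,name):
    n,l,s,ce=cv2.connectedComponentsWithStats(m.astype(np.uint8))
    for i in range(1,n):
        if s[i,4]>25:
            v,u=np.nonzero(l==i);P=onplane(p,u,v,z);print(name,s[i],"z",np.round(np.percentile(C[v,u,2],[10,50,90]),1),rect(P))
R=box(155,245,255,395)
print("table z",np.median(C[150,450-40:440,2]), "hsv stand",hsv[205,375],"tile",hsv[205,342],"strip",hsv[190,303],"desk",hsv[240,340],"blade",hsv[195,420],"deskR",hsv[195,440])
comps(R&(hsv[...,1]>25),20,"stand(brown)")
comps(R&(cv2.cvtColor(im,cv2.COLOR_BGR2GRAY)<190)&0|(R&(C[...,2]>8)),20,"stand(z)")
comps(box(185,225,322,364)&(hsv[...,1]<=20),26,"tile")
comps(box(170,222,288,320)&(hsv[...,1]<=20),29,"strip")
comps(box(218,262,400,430)&(hsv[...,2]<60),65,"handle")
comps(box(172,216,402,440)&(hsv[...,1]>12)&(hsv[...,2]>130),2.5,"blade")
for r in (150,240,): print("edge", [tuple(np.round(onplane(p,u,r,0.)[:2])) for u in (447,449,451)])
print("front edge",onplane(p,np.array([380.]),np.array([299.]),0))
np.set_printoptions(linewidth=200);print(np.round(C[200:203,255:395:4,2]).astype(int)[0]);print(hsv[200,255:395:4,1],hsv[200,255:395:4,2])
E
```

```text
table z 10.664086017026762 hsv stand [ 17  39 131] tile [109  16 174] strip [100   9 168] desk [112  16 173] blade [ 27  17 161] deskR [111  15 172]
stand(brown) [ 261  166   43   51 1382] z [26.8 30.2 34.6] (array([575.6, 140.8]), array([113.9, 118.3]), 80.5)
stand(brown) [ 305  175   84   56 2324] z [12.5 15.9 19.2] (array([547.3, -21.9]), array([205. , 116.8]), 80.4)
stand(z) [ 261  166  128   66 5549] z [13.9 25.7 32. ] (array([557.1,  38.2]), array([328.8, 120.9]), 80.4)
tile [326 188  33  34 938] z [23.3 26.9 30.3] (array([540.1,  -9.5]), array([79.7, 81.6]), 83.6)
tile [322 221  23   4  56] z [-1.6  2.  16.6] (array([492.9,  14.9]), array([ 7.9, 57.9]), 0.3)
strip [288 170  32  52 944] z [ 0.8 29.  32.8] (array([563.8,  92.8]), array([134.7,  81.5]), 0.3)
handle [412 223  12  34 253] z [59.7 64.7 67.6] (array([ 450.7, -199.7]), array([19.6, 83.7]), 81.3)
blade [ 402  172   38   44 1571] z [-2.   1.5  5.3] (array([ 572.3, -221.2]), array([ 99.8, 117.3]), 89.5)
edge [(np.float64(691.0), np.float64(-295.0)), (np.float64(691.0), np.float64(-300.0)), (np.float64(691.0), np.float64(-306.0))]
edge [(np.float64(448.0), np.float64(-291.0)), (np.float64(448.0), np.float64(-296.0)), (np.float64(448.0), np.float64(-302.0))]
front edge [[ 291.30371862 -111.0684773     0.        ]]
[-2 -1 41 33 27 30 32 30 29 27 30 27 31 28 27 15 20 18 13 25 24 31 28 28 30 28 13 14 18 13 14 15 11  3  1]
[16 18 40 37 38 38 40 36 38 38 13 13 16 13  6 37 37 35 34 16 16 16 16 18 16 17 41 39 37 39 39 37 37 16 16] [173 174 127 125 127 128 128 127 129 129 173 171 173 171 163 131 130 131  74 173 174 174 174 174 173 175 130 131 130 131 132 131 130 144 174]
```

Run:
```python
import cv2
im=cv2.imread("pics/top0.png")[155:270,250:460];cv2.imwrite("pics/c1.png",cv2.resize(im,None,fx=3.8,fy=3.8,interpolation=cv2.INTER_CUBIC))
```

```text
(no output)
```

View pics/c1.png

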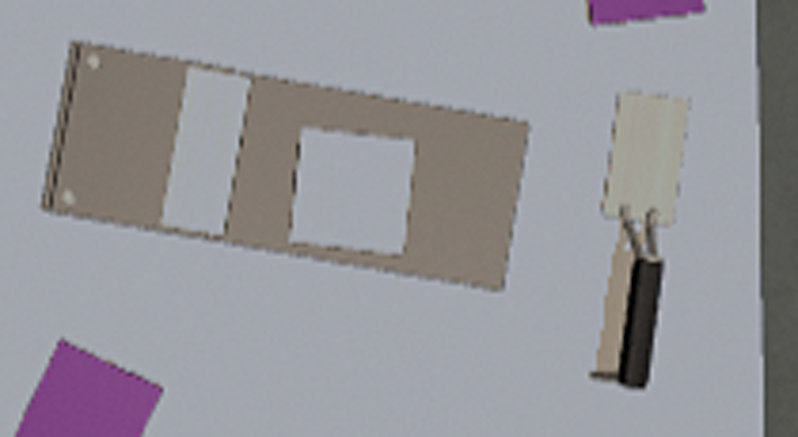

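The crop shows the tile at (353,190), the aluminium plate with its front edge at about (237,155), the handle at (640,320) and the blade at (646,157).

- **Stand:** origin ≈ (565,85), x axis ≈ (0.986,-0.167).
- **Tile:** stand (−9,−97).
- **Spatula:** grip ≈ (466.5,−202), x axis ≈ (0.988,−0.151).

Sizes and heights agree with the given ones. I move over the handle now.

Emit:
drive_tool([
  {"roll": -0.727},
  {"tx": -0.085, "ty": -0.076},
  {"tx": -0.085, "ty": -0.076},
  {"tx": -0.085, "ty": -0.076},
  {"tx": -0.085, "ty": -0.076},
  {"tx": -0.085, "ty": -0.076},
  {"tx": -0.085, "ty": -0.076},
  {"tx": -0.085, "ty": -0.076},
  {"tx": -0.085, "ty": -0.076},
  {"tx": -0.01, "ty": -0.1},
], fingers=0.7, newtons=60)

```text
$.deltas[0]: bad value
```

```bash
cat >> h.py <<'E'
SO=np.array([565.,85.,0]);sx=np.array([.986,-.167,0]);sy=np.array([.167,.986,0])
def W(x,y,z): return SO+sx*x+sy*y+np.array([0,0,z])
def S(w): w=np.asarray(w)-SO;return np.round([w@sx,w@sy,w[2]],1)
def to(x,y,z):
    from rig import state
    s=state();R=np.array(s["ee_rot"]);p=np.array(s["tool_pos"])
    print("t",round(s["time_s"],2),"pos",p.round(1),"stand",S(p),"yaw y",round(np.degrees(np.arctan2(R[1,1],R[0,1])),2),"R33",R[:,2].round(3),"F",np.round(s["force"],2),"open",round(s["opening"],1),"grip",round(s["gripper_force"],1))
    d=R.T@(np.array([x,y,z])-p);print("delta mm",d.round(1),"units",(d/500).round(4),"rows",np.ceil(np.linalg.norm(d)/62.5))
E
python3 -c "
from h import *
to(471,-203,150)"
```

```text
t 0.1 pos [161.  603.3 238.6] stand [-484.9  443.6  238.6] yaw y 75.06 R33 [-0.    -0.002 -1.   ] F [ 0.31  0.41 -0.17] open 85.6 grip 0.0
delta mm [-507.3 -699.    89.8] units [-1.0146 -1.398   0.1796] rows 14.0
```

Emit:
drive_tool([
  {"tx": 0, "ty": 0, "tz": 0, "roll": -0.727},
  {"tx": -0.085, "ty": -0.076, "tz": 0, "roll": 0},
  {"tx": -0.085, "ty": -0.076, "tz": 0, "roll": 0},
  {"tx": -0.085, "ty": -0.076, "tz": 0, "roll": 0},
  {"tx": -0.085, "ty": -0.076, "tz": 0, "roll": 0},
  {"tx": -0.085, "ty": -0.076, "tz": 0, "roll": 0},
  {"tx": -0.085, "ty": -0.076, "tz": 0, "roll": 0},
  {"tx": -0.085, "ty": -0.076, "tz": 0, "roll": 0},
  {"tx": -0.085, "ty": -0.076, "tz": 0, "roll": 0},
  {"tx": -0.01, "ty": -0.1, "tz": 0, "roll": 0},
], fingers=0.7, newtons=60)

```text
time_s: 1.35
tool_pos: [451.6, 200.0, 239.0]
ee_rot: [[-0.988, 0.154, 0.002], [0.154, 0.988, 0.001], [-0.002, 0.001, -1.0]]
force: [0.6, -1.0, 0.6]
opening: 59.6
gripper_force: 0.0
```

```bash
python3 -c "
from h import *
to(471,-203,150)"
```

```text
t 1.35 pos [451.6 200.  239. ] stand [-131.    94.4  239. ] yaw y 81.12 R33 [ 0.002  0.001 -1.   ] F [ 0.63 -0.95  0.62] open 59.6 grip 0.0
delta mm [ -81.2 -395.2   88.7] units [-0.1623 -0.7905  0.1774] rows 7.0
```

Emit:
drive_tool([
  {"tx": -0.0203, "ty": -0.0988, "tz": 0.0222, "roll": 0},
  {"tx": -0.0203, "ty": -0.0988, "tz": 0.0222, "roll": 0},
  {"tx": -0.0203, "ty": -0.0988, "tz": 0.0222, "roll": 0},
  {"tx": -0.0203, "ty": -0.0988, "tz": 0.0222, "roll": 0},
  {"tx": -0.0203, "ty": -0.0988, "tz": 0.0222, "roll": 0},
  {"tx": -0.0203, "ty": -0.0988, "tz": 0.0222, "roll": 0},
  {"tx": -0.0203, "ty": -0.0988, "tz": 0.0222, "roll": 0},
  {"tx": -0.0203, "ty": -0.0988, "tz": 0.0222, "roll": 0},
  {"tx": 0, "ty": 0, "tz": 0, "roll": 0},
  {"tx": 0, "ty": 0, "tz": 0, "roll": 0},
])

```text
time_s: 2.6
tool_pos: [469.1, -200.3, 150.3]
ee_rot: [[-0.989, 0.151, -0.0], [0.151, 0.989, 0.001], [0.0, 0.001, -1.0]]
force: [-0.5, 0.5, 0.5]
opening: 60.0
gripper_force: 0.0
```

Run:
```python
from h import *; from rig import viewer
p=viewer.camera_params("wrist");im,d=viewer.capture("wrist");cv2.imwrite("pics/w1.png",im[:,:,::-1])
C=cloud(p,d);hsv=cv2.cvtColor(im,cv2.COLOR_RGB2HSV)
m=((hsv[...,2]<70)&(C[...,2]>50)&(C[...,2]<72)&(d>0)).astype(np.uint8)
n,l,s,c=cv2.connectedComponentsWithStats(m);i=1+np.argmax(s[1:,4]);v,u=np.nonzero(l==i)
print(s[i],np.median(C[v,u,2]),rect(onplane(p,u,v,65.)),rect(C[v,u]))
to(471,-203,44)
```

```text
[ 297  124   25  120 2762] 63.82485032057619 (array([ 451.7, -202.4]), array([16.9, 88.1]), 81.6) (array([ 452.8, -202.7]), array([17.4, 89.8]), 81.6)
t 2.65 pos [ 469.3 -199.6  150.5] stand [ -46.8 -296.6  150.5] yaw y 81.42 R33 [-0.     0.001 -1.   ] F [-0.43  0.09 -0.33] open 59.5 grip 0.0
delta mm [ -2.2  -3.3 106.5] units [-0.0043 -0.0065  0.213 ] rows 2.0
```

View pics/w1.png

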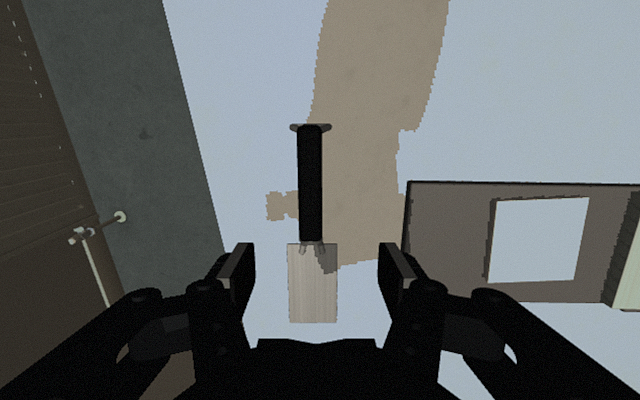

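The wrist view shows the handle between the fingers at (310,182) and the blade at (312,283). The handle measures 88 × 17 mm at (452,−202.5). I descend.

Emit:
drive_tool([
  {"tx": -0.003, "ty": -0.011, "tz": 0.03, "roll": 0},
  {"tx": 0, "ty": 0, "tz": 0.06, "roll": 0},
  {"tx": 0, "ty": 0, "tz": 0.06, "roll": 0},
  {"tx": 0, "ty": 0, "tz": 0.04, "roll": 0},
  {"tx": 0, "ty": 0, "tz": 0.023, "roll": 0},
  {"tx": 0, "ty": 0, "tz": 0, "roll": 0},
  {"tx": 0, "ty": 0, "tz": 0, "roll": 0},
  {"tx": 0, "ty": 0, "tz": 0, "roll": 0},
  {"tx": 0, "ty": 0, "tz": 0, "roll": 0},
  {"tx": 0, "ty": 0, "tz": 0, "roll": 0},
])

```text
time_s: 3.9
tool_pos: [470.0, -206.9, 44.3]
ee_rot: [[-0.988, 0.151, 0.001], [0.151, 0.988, -0.0], [-0.001, -0.0, -1.0]]
force: [0.0, 0.2, -0.2]
opening: 59.6
gripper_force: 0.0
```

Emit:
drive_tool([
  {"tx": 0, "ty": 0, "tz": 0, "roll": 0},
  {"tx": 0, "ty": 0, "tz": 0, "roll": 0},
  {"tx": 0, "ty": 0, "tz": 0, "roll": 0},
  {"tx": 0, "ty": 0, "tz": 0, "roll": 0},
  {"tx": 0, "ty": 0, "tz": 0, "roll": 0},
  {"tx": 0, "ty": 0, "tz": 0, "roll": 0},
  {"tx": 0, "ty": 0, "tz": 0, "roll": 0},
  {"tx": 0, "ty": 0, "tz": 0, "roll": 0},
  {"tx": 0, "ty": 0, "tz": 0, "roll": 0},
  {"tx": 0, "ty": 0, "tz": 0, "roll": 0},
], fingers=0, newtons=80)

```text
time_s: 5.15
tool_pos: [469.8, -206.8, 44.0]
ee_rot: [[-0.989, 0.151, -0.0], [0.151, 0.989, 0.0], [0.0, 0.0, -1.0]]
force: [-0.3, 0.8, 0.9]
opening: 16.6
gripper_force: 79.0
```

Run:
```python
from h import *
# grip point G in stand: blade_mid = G+100x ; target blade over lower deck, mid at stand x=-9, y=-175
to(*W(-9-100,-172,110))
```

```text
t 5.15 pos [ 469.8 -206.8   44. ] stand [ -45.1 -303.6   44. ] yaw y 81.31 R33 [-0.  0. -1.] F [-0.25  0.78  0.88] open 16.6 grip 79.0
delta mm [ 61.8 132.6 -66. ] units [ 0.1236  0.2651 -0.132 ] rows 3.0
```

Emit:
drive_tool([
  {"tx": 0, "ty": 0, "tz": -0.044, "roll": 0},
  {"tx": 0, "ty": 0, "tz": -0.044, "roll": 0.1},
  {"tx": 0, "ty": 0, "tz": -0.044, "roll": 0},
  {"tx": 0.031, "ty": 0.065, "tz": 0, "roll": 0},
  {"tx": 0.031, "ty": 0.065, "tz": 0, "roll": 0},
  {"tx": 0.031, "ty": 0.065, "tz": 0, "roll": 0},
  {"tx": 0.031, "ty": 0.065, "tz": 0, "roll": 0},
  {"tx": 0, "ty": 0, "tz": 0, "roll": 0},
  {"tx": 0, "ty": 0, "tz": 0, "roll": 0},
  {"tx": 0, "ty": 0, "tz": 0, "roll": 0},
])

```text
time_s: 6.4
tool_pos: [430.6, -69.4, 109.9]
ee_rot: [[-0.986, 0.168, 0.0], [0.168, 0.986, -0.0], [-0.0, -0.0, -1.0]]
force: [-0.4, -0.2, -1.0]
opening: 16.8
gripper_force: 78.7
```

Run:
```python
from h import *; from rig import viewer,state
import numpy as np
p=viewer.camera_params("wrist");im,d=viewer.capture("wrist");cv2.imwrite("pics/w2.png",im[:,:,::-1])
C=cloud(p,d);print([np.round(state()["force"],1).tolist() for _ in range(2)],np.round(state()["ft_torque"],2))
to(*W(-109,-174,64))
p=viewer.camera_params("top");im,d=viewer.capture("top");cv2.imwrite("pics/t2.png",im[:,:,::-1])
```

```text
[[-0.1, 0.1, -2.1], [-0.1, 0.1, -2.1]] [-0.02  0.03 -0.01]
t 6.45 pos [430.6 -69.4 109.9] stand [-106.8 -174.7  109.9] yaw y 80.33 R33 [ 0. -0. -1.] F [-0.11  0.08 -2.1 ] open 16.8 grip 78.7
delta mm [ 2.3  0.7 45.9] units [0.0045 0.0014 0.0918] rows 1.0
```

View pics/w2.png

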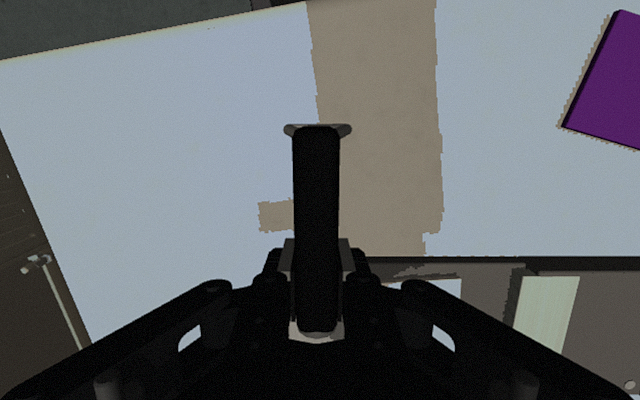

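The wrist view shows the handle held straight, its end and prop at (318,130). Descending to just above the deck.

Emit:
drive_tool([
  {"tx": 0, "ty": 0, "tz": 0.03, "roll": 0},
  {"tx": 0, "ty": 0, "tz": 0.03, "roll": 0},
  {"tx": 0, "ty": 0, "tz": 0.03, "roll": 0},
  {"tx": 0, "ty": 0, "tz": 0.006, "roll": 0},
  {"tx": 0, "ty": 0, "tz": 0.002, "roll": 0},
  {"tx": 0, "ty": 0, "tz": 0.002, "roll": 0},
  {"tx": 0, "ty": 0, "tz": 0.002, "roll": 0},
  {"tx": 0, "ty": 0, "tz": 0, "roll": 0},
  {"tx": 0, "ty": 0, "tz": 0, "roll": 0},
  {"tx": 0, "ty": 0, "tz": 0, "roll": 0},
])

```text
time_s: 7.75
tool_pos: [430.3, -68.3, 59.0]
ee_rot: [[-0.986, 0.166, 0.0], [0.166, 0.986, 0.0], [-0.0, 0.0, -1.0]]
force: [0.1, -0.1, -2.0]
opening: 17.0
gripper_force: 78.8
```

Run:
```python
from h import *;from rig import state
print(np.round(state()["ft_torque"],3))
to(*W(-109,-174,59))
```

```text
[ 0.022 -0.056 -0.011]
t 7.75 pos [430.3 -68.3  59. ] stand [-107.2 -173.6   59. ] yaw y 80.45 R33 [ 0.  0. -1.] F [ 0.12 -0.13 -1.95] open 17.0 grip 78.8
delta mm [ 1.8 -0.4  0. ] units [ 0.0036 -0.0007  0.0001] rows 1.0
```

Emit:
drive_tool([
  {"tx": 0, "ty": 0, "tz": 0.002, "roll": 0},
  {"tx": 0, "ty": 0, "tz": 0, "roll": 0},
  {"tx": 0, "ty": 0, "tz": 0.001, "roll": 0},
  {"tx": 0, "ty": 0, "tz": 0, "roll": 0},
  {"tx": 0, "ty": 0, "tz": 0, "roll": 0},
  {"tx": 0, "ty": 0, "tz": 0, "roll": 0},
  {"tx": 0, "ty": 0, "tz": 0, "roll": 0},
  {"tx": 0, "ty": 0, "tz": 0, "roll": 0},
  {"tx": 0, "ty": 0, "tz": 0, "roll": 0},
  {"tx": 0, "ty": 0, "tz": 0, "roll": 0},
])

```text
time_s: 9.0
tool_pos: [429.8, -68.1, 58.2]
ee_rot: [[-0.986, 0.166, 0.0], [0.166, 0.986, 0.0], [-0.0, 0.0, -1.0]]
force: [-2.4, 1.3, 9.8]
opening: 16.9
gripper_force: 80.5
```

Run:
```python
from h import *;from rig import state
print(np.round(state()["ft_torque"],3))
to(*W(-109,-174,59))
```

```text
[0.044 0.081 0.086]
t 9.0 pos [429.8 -68.1  58.2] stand [-107.7 -173.5   58.2] yaw y 80.47 R33 [ 0.  0. -1.] F [-2.43  1.31  9.85] open 16.9 grip 80.5
delta mm [ 1.3 -0.5 -0.8] units [ 0.0026 -0.001  -0.0017] rows 1.0
```

Run:
```python
from h import *;from rig import state,viewer
print([ (np.round(state()["ft_torque"],3),np.round(state()["force"],1)) for _ in range(1)])
im,d=viewer.capture("scene");a=im[195:275,270:400,::-1];p=viewer.camera_params("scene")
im2,d2=viewer.capture("top");b=im2[155:255,300:420,::-1]
cv2.imwrite("pics/s3.png",np.hstack([cv2.resize(a,(480,400),interpolation=2),cv2.resize(b,(320,267),interpolation=2) if 0 else cv2.copyMakeBorder(cv2.resize(b,(320,267),interpolation=2),0,133,0,0,0)]))
print(np.round(state()["ft_torque"],3),np.round(state()["force"],1))
```

```text
[(array([0.044, 0.081, 0.086]), array([-2.4,  1.3,  9.8]))]
[-0.017  0.036  0.007] [-1.9  1.8  9.3]
```

View pics/s3.png

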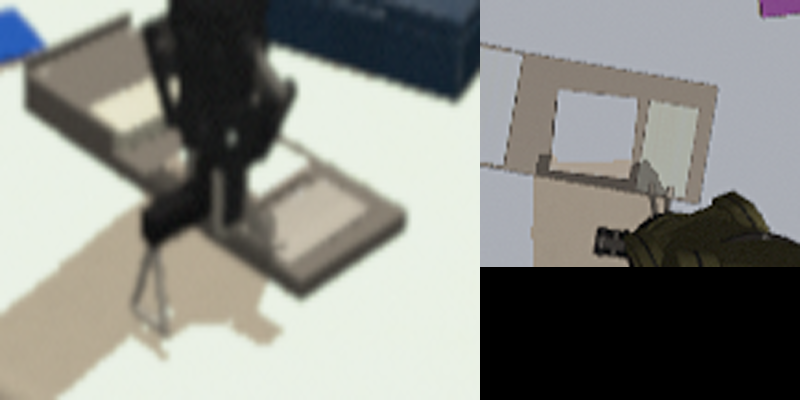

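The picture shows the blade flat on the lower deck beside the tile, about 10 mm clear, with the prop hanging free. I ease the pressure and slide sideways.

Emit:
drive_tool([
  {"tx": 0, "ty": 0, "tz": -0.001, "roll": 0},
  {"tx": 0, "ty": 0.01, "tz": 0, "roll": 0},
  {"tx": 0, "ty": 0.01, "tz": 0, "roll": 0},
  {"tx": 0, "ty": 0.01, "tz": 0, "roll": 0},
  {"tx": 0, "ty": 0.01, "tz": 0, "roll": 0},
  {"tx": 0, "ty": 0.01, "tz": 0, "roll": 0},
  {"tx": 0, "ty": 0.01, "tz": 0, "roll": 0},
  {"tx": 0, "ty": 0.01, "tz": 0, "roll": 0},
  {"tx": 0, "ty": 0.01, "tz": 0, "roll": 0},
  {"tx": 0, "ty": 0, "tz": 0, "roll": 0},
])

```text
time_s: 10.35
tool_pos: [437.0, -29.2, 58.2]
ee_rot: [[-0.986, 0.167, 0.0], [0.167, 0.986, -0.001], [-0.0, -0.001, -1.0]]
force: [-0.9, -2.4, 6.3]
opening: 17.1
gripper_force: 79.9
```

```bash
cat > tb.py <<'E'
from h import *;from rig import state,viewer
def tile(lo=18,hi=34):
    p=viewer.camera_params("top");im,d=viewer.capture("top");hsv=cv2.cvtColor(im,cv2.COLOR_RGB2HSV);C=cloud(p,d)
    m=np.zeros(d.shape,np.uint8);R=C-SO;X=R@sx;Y=R@sy
    m[(abs(X)<58)&(Y>-205)&(Y<-18)&(hsv[...,1]<=22)&(hsv[...,2]>150)&(hsv[...,0]>95)]=1
    n,l,s,c=cv2.connectedComponentsWithStats(m)
    for i in range(1,n):
        if s[i,4]>100:
            v,u=np.nonzero(l==i);r=rect(onplane(p,u,v,26.));print("tile?",s[i,4],S([*r[0],0]),r[1:],np.median(C[v,u,2]))
    return im
if __name__=="__main__":
    to(*W(-109,-174,59));im=tile();to(*W(-109,-174,59))
E
python3 tb.py
```

```text
t 10.35 pos [437.  -29.2  58.2] stand [-107.1 -134.    58.2] yaw y 80.39 R33 [ 0.    -0.001 -1.   ] F [-0.88 -2.39  6.31] open 17.1 grip 79.9
delta mm [  1.9 -40.   -0.7] units [ 0.0038 -0.08   -0.0015] rows 1.0
tile? 796 [ -2.  -86.5   0. ] (array([78.5, 80.3]), 74.3) 26.72705832087854
t 10.4 pos [437.  -29.2  58.2] stand [-107.1 -134.    58.2] yaw y 80.39 R33 [ 0.    -0.001 -1.   ] F [-1.36 -2.23  6.17] open 17.0 grip 79.9
delta mm [  1.9 -40.   -0.7] units [ 0.0038 -0.08   -0.0015] rows 1.0
```

Emit:
drive_tool([
  {"tx": 0, "ty": 0, "tz": -0.0006, "roll": 0},
  {"tx": 0, "ty": 0.006, "tz": 0, "roll": 0},
  {"tx": 0, "ty": 0.006, "tz": 0, "roll": 0},
  {"tx": 0, "ty": 0.006, "tz": 0, "roll": 0},
  {"tx": 0, "ty": 0.006, "tz": 0, "roll": 0},
  {"tx": 0, "ty": 0.006, "tz": 0, "roll": 0},
  {"tx": 0, "ty": 0.006, "tz": 0, "roll": 0},
  {"tx": 0, "ty": 0.006, "tz": 0, "roll": 0},
  {"tx": 0, "ty": 0.006, "tz": 0, "roll": 0},
  {"tx": 0, "ty": 0, "tz": 0, "roll": 0},
])

```text
time_s: 11.65
tool_pos: [440.9, -4.8, 58.3]
ee_rot: [[-0.986, 0.166, -0.0], [0.166, 0.986, 0.0], [0.0, 0.0, -1.0]]
force: [-0.7, -3.1, 5.6]
opening: 17.0
gripper_force: 79.7
```

```bash
python3 tb.py
```

```text
t 11.65 pos [440.9  -4.8  58.3] stand [-107.4 -109.3   58.3] yaw y 80.47 R33 [-0.  0. -1.] F [-0.72 -3.06  5.63] open 17.0 grip 79.7
delta mm [  1.7 -64.7  -0.7] units [ 0.0034 -0.1294 -0.0013] rows 2.0
tile? 802 [ -3.2 -61.3   0. ] (array([78.9, 78.2]), 74.6) 26.936892572094166
t 11.7 pos [440.9  -4.8  58.3] stand [-107.4 -109.3   58.3] yaw y 80.47 R33 [-0.  0. -1.] F [-1.02 -2.84  6.15] open 16.8 grip 79.7
delta mm [  1.7 -64.7  -0.7] units [ 0.0034 -0.1295 -0.0014] rows 2.0
```

Emit:
drive_tool([
  {"tx": 0, "ty": 0, "tz": -0.0006, "roll": 0},
  {"tx": 0, "ty": 0.002, "tz": 0, "roll": 0},
  {"tx": 0, "ty": 0.002, "tz": 0, "roll": 0},
  {"tx": 0, "ty": 0.002, "tz": 0, "roll": 0},
  {"tx": 0, "ty": 0.002, "tz": 0, "roll": 0},
  {"tx": 0, "ty": 0, "tz": 0, "roll": 0},
  {"tx": 0, "ty": 0, "tz": 0, "roll": 0},
  {"tx": 0, "ty": 0, "tz": 0, "roll": 0},
  {"tx": 0, "ty": 0, "tz": 0, "roll": 0},
  {"tx": 0, "ty": 0, "tz": 0, "roll": 0},
])

```text
time_s: 12.95
tool_pos: [441.6, -1.0, 58.6]
ee_rot: [[-0.986, 0.166, 0.0], [0.166, 0.986, 0.0], [-0.0, 0.0, -1.0]]
force: [-1.5, -0.6, 2.6]
opening: 16.7
gripper_force: 79.3
```

```bash
python3 tb.py
```

```text
t 12.95 pos [441.6  -1.   58.6] stand [-107.3 -105.4   58.6] yaw y 80.47 R33 [ 0.  0. -1.] F [-1.49 -0.62  2.65] open 16.7 grip 79.3
delta mm [  1.8 -68.6  -0.4] units [ 0.0036 -0.1372 -0.0009] rows 2.0
tile? 796 [ -3.3 -57.8   0. ] (array([79. , 78.4]), 77.6) 26.669356881849694
t 13.0 pos [441.6  -1.   58.6] stand [-107.3 -105.4   58.6] yaw y 80.47 R33 [ 0.  0. -1.] F [-0.3  -0.53  2.37] open 16.7 grip 79.3
delta mm [  1.8 -68.6  -0.5] units [ 0.0035 -0.1373 -0.0009] rows 2.0
```

Emit:
drive_tool([
  {"tx": 0, "ty": 0.001, "tz": 0, "roll": 0},
  {"tx": 0, "ty": 0.001, "tz": 0, "roll": 0},
  {"tx": 0, "ty": 0.001, "tz": 0, "roll": 0},
  {"tx": 0, "ty": 0.001, "tz": 0, "roll": 0},
  {"tx": 0, "ty": 0.001, "tz": 0, "roll": 0},
  {"tx": 0, "ty": 0, "tz": 0, "roll": 0},
  {"tx": 0, "ty": 0, "tz": 0, "roll": 0},
  {"tx": 0, "ty": 0, "tz": 0, "roll": 0},
  {"tx": 0, "ty": 0, "tz": 0, "roll": 0},
  {"tx": 0, "ty": 0, "tz": 0, "roll": 0},
])

```text
time_s: 14.25
tool_pos: [442.1, 1.4, 58.6]
ee_rot: [[-0.986, 0.166, 0.0], [0.166, 0.986, 0.0], [-0.0, 0.0, -1.0]]
force: [-0.7, -2.0, 1.4]
opening: 16.7
gripper_force: 79.3
```

```bash
python3 tb.py
```

```text
t 14.25 pos [442.1   1.4  58.6] stand [-107.2 -103.    58.6] yaw y 80.46 R33 [ 0.  0. -1.] F [-0.68 -1.98  1.39] open 16.7 grip 79.3
delta mm [  1.9 -71.   -0.4] units [ 0.0037 -0.142  -0.0009] rows 2.0
tile? 789 [ -4.4 -56.5   0. ] (array([77.8, 78.3]), 78.9) 26.705789954769216
t 14.3 pos [442.1   1.4  58.6] stand [-107.2 -103.    58.6] yaw y 80.46 R33 [ 0.  0. -1.] F [ 0.1  -0.38  2.08] open 16.8 grip 79.3
delta mm [  1.9 -71.   -0.4] units [ 0.0037 -0.142  -0.0009] rows 2.0
```

Emit:
drive_tool([
  {"tx": 0, "ty": 0.001, "tz": 0, "roll": 0},
  {"tx": 0, "ty": 0.001, "tz": 0, "roll": 0},
  {"tx": 0, "ty": 0.001, "tz": 0, "roll": 0},
  {"tx": 0, "ty": 0, "tz": 0, "roll": 0},
  {"tx": 0, "ty": 0, "tz": 0, "roll": 0},
  {"tx": 0, "ty": 0, "tz": 0, "roll": 0},
  {"tx": 0, "ty": 0, "tz": 0, "roll": 0},
  {"tx": 0, "ty": 0, "tz": 0, "roll": 0},
  {"tx": 0, "ty": 0, "tz": 0, "roll": 0},
  {"tx": 0, "ty": 0, "tz": 0, "roll": 0},
])

```text
time_s: 15.55
tool_pos: [442.2, 2.8, 58.6]
ee_rot: [[-0.986, 0.166, -0.0], [0.166, 0.986, 0.0], [0.0, 0.0, -1.0]]
force: [-0.1, -1.9, 1.5]
opening: 16.9
gripper_force: 79.2
```

```bash
python3 tb.py
```

```text
t 15.55 pos [442.2   2.8  58.6] stand [-107.3 -101.6   58.6] yaw y 80.45 R33 [-0.  0. -1.] F [-0.09 -1.88  1.46] open 16.9 grip 79.2
delta mm [  1.7 -72.4  -0.4] units [ 0.0035 -0.1448 -0.0009] rows 2.0
tile? 776 [ -4.9 -56.6   0. ] (array([76.9, 78.3]), 80.8) 26.67907210083581
t 15.6 pos [442.2   2.7  58.6] stand [-107.3 -101.6   58.6] yaw y 80.45 R33 [-0.  0. -1.] F [-0.57 -1.56  2.75] open 16.6 grip 79.2
delta mm [  1.8 -72.4  -0.4] units [ 0.0035 -0.1448 -0.0009] rows 2.0
```

Emit:
drive_tool([
  {"tx": 0, "ty": 0.001, "tz": 0, "roll": 0},
  {"tx": 0, "ty": 0.0006, "tz": 0, "roll": 0},
  {"tx": 0, "ty": 0, "tz": 0, "roll": 0},
  {"tx": 0, "ty": 0, "tz": 0, "roll": 0},
  {"tx": 0, "ty": 0, "tz": 0, "roll": 0},
  {"tx": 0, "ty": 0, "tz": 0, "roll": 0},
  {"tx": 0, "ty": 0, "tz": 0, "roll": 0},
  {"tx": 0, "ty": 0, "tz": 0, "roll": 0},
  {"tx": 0, "ty": 0, "tz": 0, "roll": 0},
  {"tx": 0, "ty": 0, "tz": 0, "roll": 0},
])

```text
time_s: 16.85
tool_pos: [442.3, 3.4, 58.6]
ee_rot: [[-0.986, 0.166, -0.0], [0.166, 0.986, -0.0], [0.0, -0.0, -1.0]]
force: [-0.2, -3.8, 2.2]
opening: 16.8
gripper_force: 79.2
```

```bash
python3 tb.py
```

```text
t 16.85 pos [442.3   3.4  58.6] stand [-107.3 -100.9   58.6] yaw y 80.44 R33 [-0. -0. -1.] F [-0.15 -3.78  2.23] open 16.8 grip 79.2
delta mm [  1.7 -73.1  -0.4] units [ 0.0035 -0.1461 -0.0008] rows 2.0
tile? 770 [ -4.9 -56.2   0. ] (array([76. , 78.3]), 80.8) 26.82352282020622
t 16.9 pos [442.3   3.4  58.6] stand [-107.4 -101.    58.6] yaw y 80.44 R33 [-0. -0. -1.] F [-0.86 -3.79  2.1 ] open 16.8 grip 79.2
delta mm [  1.7 -73.1  -0.4] units [ 0.0034 -0.1461 -0.0009] rows 2.0
```

Emit:
drive_tool([
  {"tx": 0, "ty": 0.001, "tz": 0, "roll": 0},
  {"tx": 0, "ty": 0.0006, "tz": 0, "roll": 0},
  {"tx": 0, "ty": 0, "tz": 0, "roll": 0},
  {"tx": 0, "ty": 0, "tz": 0, "roll": 0},
  {"tx": 0, "ty": 0, "tz": 0, "roll": 0},
  {"tx": 0, "ty": 0, "tz": 0, "roll": 0},
  {"tx": 0, "ty": 0, "tz": 0, "roll": 0},
  {"tx": 0, "ty": 0, "tz": 0, "roll": 0},
  {"tx": 0, "ty": 0, "tz": 0, "roll": 0},
  {"tx": 0, "ty": 0, "tz": 0, "roll": 0},
])

```text
time_s: 18.15
tool_pos: [442.2, 3.8, 58.5]
ee_rot: [[-0.986, 0.167, -0.001], [0.167, 0.986, -0.001], [0.0, -0.001, -1.0]]
force: [-0.9, -4.6, 0.6]
opening: 16.7
gripper_force: 79.2
```

```bash
python3 tb.py
```

```text
t 18.15 pos [442.2   3.8  58.5] stand [-107.5 -100.6   58.5] yaw y 80.39 R33 [-0.001 -0.001 -1.   ] F [-0.94 -4.56  0.6 ] open 16.7 grip 79.2
delta mm [  1.5 -73.5  -0.4] units [ 0.0031 -0.1469 -0.0008] rows 2.0
tile? 768 [ -4.9 -56.2   0. ] (array([76. , 78.3]), 80.8) 26.73512224295598
t 18.2 pos [442.2   3.8  58.6] stand [-107.5 -100.6   58.6] yaw y 80.38 R33 [-0.001 -0.001 -1.   ] F [-1.08 -5.55  1.65] open 16.8 grip 79.2
delta mm [  1.5 -73.4  -0.4] units [ 0.003  -0.1469 -0.0008] rows 2.0
```

The tile is snug against the bar: about 4 N sideways and 3 N down, centre at y = −56. I'll press slightly more, hold, then slide back out.

The interface only turns about the tool's vertical axis, so I can't roll the spatula with the wrist. Instead I'll tilt it within the grip by pressing the prop on the bench at the table's edge. Then I'll flip the tile with the tilted blade's tip.

Emit:
drive_tool([
  {"tx": 0, "ty": 0.0008, "tz": 0.0002, "roll": 0},
  {"tx": 0, "ty": 0, "tz": 0, "roll": 0},
  {"tx": 0, "ty": 0, "tz": 0, "roll": 0},
  {"tx": 0, "ty": 0, "tz": 0, "roll": 0},
  {"tx": 0, "ty": -0.015, "tz": 0, "roll": 0},
  {"tx": 0, "ty": -0.025, "tz": 0, "roll": 0},
  {"tx": 0, "ty": -0.03, "tz": 0, "roll": 0},
  {"tx": 0, "ty": -0.03, "tz": 0, "roll": 0},
  {"tx": 0, "ty": -0.03, "tz": -0.05, "roll": 0},
  {"tx": 0, "ty": 0, "tz": -0.08, "roll": 0},
])

```text
time_s: 19.45
tool_pos: [429.2, -62.5, 123.0]
ee_rot: [[-0.985, 0.17, -0.006], [0.17, 0.985, -0.002], [0.006, -0.003, -1.0]]
force: [1.6, -0.1, -2.3]
opening: 16.9
gripper_force: 78.7
```

Run:
```python
from h import *;from rig import state
from tb import tile
tile();print(np.round(state()["joints"],2));to(430,-335,100)
```

```text
tile? 866 [ -4.2 -56.4   0. ] (array([76.4, 80.4]), 80.8) 26.881599973212587
[ 0.15  0.67 -0.17  2.22  0.42  0.27  1.  ]
t 19.5 pos [431.4 -62.3 127.2] stand [-107.1 -167.6  127.2] yaw y 80.21 R33 [ 0.001 -0.002 -1.   ] F [ 0.65 -0.52  2.07] open 16.9 grip 78.9
delta mm [ -45.  -268.9   27.9] units [-0.0899 -0.5378  0.0557] rows 5.0
```

```bash
cat > plan.py <<'E'
from h import *;from rig import state
def plan(target,droll,n=10):
    s=state();p=np.array(s["tool_pos"]);R=np.array(s["ee_rot"]);y=np.arctan2(R[0,1]*-1+0,R[1,1])  # yaw of tool y from world y
    v=(np.array(target)-p)/n;r=droll/n
    a=np.arctan2(R[1,1],R[0,1])
    for k in range(n):
        ak=a-(k+.5)*r
        ty=np.array([np.cos(ak),np.sin(ak)]);tx=np.array([-np.sin(ak),np.cos(ak)])  # z down: x = y x z
        print('{"tx": %.3f, "ty": %.3f, "tz": %.3f, "roll": %.3f},'%(v[:2]@tx/500,v[:2]@ty/500,-v[2]/500,r/.15))
E
python3 -c "
from plan import *
plan((430,-335,90),1.23)"
```

```text
{"tx": -0.012, "ty": -0.053, "tz": 0.007, "roll": 0.820},
{"tx": -0.019, "ty": -0.051, "tz": 0.007, "roll": 0.820},
{"tx": -0.025, "ty": -0.049, "tz": 0.007, "roll": 0.820},
{"tx": -0.031, "ty": -0.045, "tz": 0.007, "roll": 0.820},
{"tx": -0.036, "ty": -0.041, "tz": 0.007, "roll": 0.820},
{"tx": -0.041, "ty": -0.036, "tz": 0.007, "roll": 0.820},
{"tx": -0.045, "ty": -0.031, "tz": 0.007, "roll": 0.820},
{"tx": -0.048, "ty": -0.025, "tz": 0.007, "roll": 0.820},
{"tx": -0.051, "ty": -0.019, "tz": 0.007, "roll": 0.820},
{"tx": -0.053, "ty": -0.013, "tz": 0.007, "roll": 0.820},
```

Emit:
drive_tool([
  {"tx": -0.012, "ty": -0.053, "tz": 0.007, "roll": 0.82},
  {"tx": -0.019, "ty": -0.051, "tz": 0.007, "roll": 0.82},
  {"tx": -0.025, "ty": -0.049, "tz": 0.007, "roll": 0.82},
  {"tx": -0.031, "ty": -0.045, "tz": 0.007, "roll": 0.82},
  {"tx": -0.036, "ty": -0.041, "tz": 0.007, "roll": 0.82},
  {"tx": -0.041, "ty": -0.036, "tz": 0.007, "roll": 0.82},
  {"tx": -0.045, "ty": -0.031, "tz": 0.007, "roll": 0.82},
  {"tx": -0.048, "ty": -0.025, "tz": 0.007, "roll": 0.82},
  {"tx": -0.051, "ty": -0.019, "tz": 0.007, "roll": 0.82},
  {"tx": -0.053, "ty": -0.013, "tz": 0.007, "roll": 0.82},
])

```text
time_s: 20.75
tool_pos: [446.6, -333.2, 87.5]
ee_rot: [[-0.167, 0.986, -0.003], [0.986, 0.167, 0.001], [0.001, -0.003, -1.0]]
force: [-0.3, 0.0, -1.7]
opening: 16.6
gripper_force: 78.8
```

Run:
```python
from h import *;from rig import state
print(np.round(state()["joints"],2));to(430,-335,50)
```

```text
[ 0.57  0.83 -0.02  1.89  0.04  0.43  0.69]
t 20.75 pos [ 446.6 -333.2   87.5] stand [ -46.9 -432.1   87.5] yaw y 9.63 R33 [-0.003  0.001 -1.   ] F [-0.26  0.01 -1.7 ] open 16.6 grip 78.8
delta mm [  1.  -16.5  37.6] units [ 0.002  -0.0331  0.0752] rows 1.0
```

Emit:
drive_tool([
  {"tx": 0, "ty": 0, "tz": 0.025, "roll": 0},
  {"tx": 0, "ty": 0, "tz": 0.03, "roll": 0},
  {"tx": 0, "ty": 0, "tz": 0.025, "roll": 0},
  {"tx": 0, "ty": 0, "tz": 0.006, "roll": 0},
  {"tx": 0, "ty": 0, "tz": 0.004, "roll": 0},
  {"tx": 0, "ty": 0, "tz": 0.004, "roll": 0},
  {"tx": 0, "ty": 0, "tz": 0.004, "roll": 0},
  {"tx": 0, "ty": 0, "tz": 0.004, "roll": 0},
  {"tx": 0, "ty": 0, "tz": 0.004, "roll": 0},
  {"tx": 0, "ty": 0, "tz": 0.004, "roll": 0},
], newtons=20)

```text
time_s: 22.0
tool_pos: [450.3, -336.1, 36.2]
ee_rot: [[-0.171, 0.985, 0.005], [0.985, 0.171, -0.007], [-0.008, 0.004, -1.0]]
force: [0.0, -6.5, 13.5]
opening: 16.7
gripper_force: 82.2
```

```bash
cat > pitch.py <<'E'
from h import *;from rig import state,viewer
def pitch():
    p=viewer.camera_params("wrist");im,d=viewer.capture("wrist");C=cloud(p,d);hsv=cv2.cvtColor(im,cv2.COLOR_RGB2HSV)
    s=state();R=np.array(s["ee_rot"]);L=(C-np.array(s["tool_pos"]))@R   # tool frame
    ax=-L[...,0]   # along handle, toward the blade
    m=(d>0)&(hsv[...,2]<70)&(abs(L[...,1])<8)&(ax<-14)&(ax>-75)&(L[...,2]>-75)&(L[...,2]<20)
    a,z=ax[m],-L[...,2][m]
    for _ in range(4):
        k=np.polyfit(a,z,1);r=z-np.polyval(k,a);q=abs(r)<max(2*np.std(r),1.5);a,z=a[q],z[q]
    print("n",len(a),"pitch nose-down rad",round(-np.arctan(k[0]),3),"top z above TCP at x=0:",round(k[1],1),"range",np.percentile(a,[2,98]).round(0),np.std(r).round(1))
    return im
if __name__=="__main__":
    im=pitch();to(0,0,0)
E
python3 pitch.py
```

```text
n 4858 pitch nose-down rad 0.109 top z above TCP at x=0: 21.1 range [-60. -15.] 0.7
t 22.05 pos [ 450.3 -336.2   36. ] stand [ -42.7 -434.4   36. ] yaw y 9.85 R33 [ 0.005 -0.007 -1.   ] F [-2.11 -5.91 13.54] open 17.0 grip 82.5
delta mm [ 408.5 -386.3   31.2] units [ 0.8171 -0.7726  0.0624] rows 10.0
```

Emit:
drive_tool([
  {"tx": 0, "ty": 0, "tz": 0, "roll": 0},
  {"tx": 0, "ty": 0, "tz": 0, "roll": 0},
  {"tx": 0, "ty": 0, "tz": 0, "roll": 0},
  {"tx": 0, "ty": 0, "tz": 0.006, "roll": 0},
  {"tx": 0, "ty": 0, "tz": 0.006, "roll": 0},
  {"tx": 0, "ty": 0, "tz": 0.006, "roll": 0},
  {"tx": 0, "ty": 0, "tz": 0.006, "roll": 0},
  {"tx": 0, "ty": 0, "tz": 0.006, "roll": 0},
  {"tx": 0, "ty": 0, "tz": 0.006, "roll": 0},
  {"tx": 0, "ty": 0, "tz": 0.006, "roll": 0},
], fingers=0, newtons=20)

```text
time_s: 23.3
tool_pos: [452.1, -336.4, 15.2]
ee_rot: [[-0.171, 0.985, 0.008], [0.985, 0.171, -0.008], [-0.009, 0.007, -1.0]]
force: [0.7, -5.4, 9.0]
opening: 17.2
gripper_force: 88.9
```

```bash
python3 pitch.py
```

```text
n 4919 pitch nose-down rad 0.346 top z above TCP at x=0: 25.0 range [-55. -15.] 1.5
t 23.35 pos [ 451.9 -336.1   14.8] stand [ -41.2 -434.1   14.8] yaw y 9.85 R33 [ 0.008 -0.008 -1.   ] F [ 0.38 -5.71 11.03] open 16.5 grip 89.5
delta mm [ 408.6 -387.8    8.8] units [ 0.8172 -0.7756  0.0176] rows 10.0
```

Emit:
drive_tool([
  {"tx": 0, "ty": 0, "tz": 0.006, "roll": 0},
  {"tx": 0, "ty": 0, "tz": 0.006, "roll": 0},
  {"tx": 0, "ty": 0, "tz": 0.006, "roll": 0},
  {"tx": 0, "ty": 0, "tz": 0.006, "roll": 0},
  {"tx": 0, "ty": 0, "tz": 0.006, "roll": 0},
  {"tx": 0, "ty": 0, "tz": 0.006, "roll": 0},
  {"tx": 0, "ty": 0, "tz": 0.006, "roll": 0},
  {"tx": 0, "ty": 0, "tz": 0.006, "roll": 0},
  {"tx": 0, "ty": 0, "tz": 0.006, "roll": 0},
  {"tx": 0, "ty": 0, "tz": 0, "roll": 0},
])

```text
time_s: 24.6
tool_pos: [451.0, -334.8, -12.7]
ee_rot: [[-0.172, 0.985, 0.005], [0.985, 0.172, -0.005], [-0.006, 0.004, -1.0]]
force: [0.8, -4.0, 6.7]
opening: 16.9
gripper_force: 96.8
```

Run:
```python
from pitch import *
im=pitch();to(0,0,0);cv2.imwrite("pics/w4.png",im[:,:,::-1])
im,_=viewer.capture("scene");cv2.imwrite("pics/s4.png",cv2.resize(im[200:330,300:460,::-1],None,fx=3,fy=3))
```

```text
n 5275 pitch nose-down rad 0.179 top z above TCP at x=0: 48.6 range [-50. -19.] 4.2
t 24.65 pos [ 451.  -334.7  -12.7] stand [ -42.3 -432.9  -12.7] yaw y 9.9 R33 [ 0.005 -0.005 -1.   ] F [ 0.7  -3.71  6.16] open 17.0 grip 96.7
delta mm [ 407.2 -386.7  -16.9] units [ 0.8143 -0.7734 -0.0338] rows 9.0
```

View pics/s4.png

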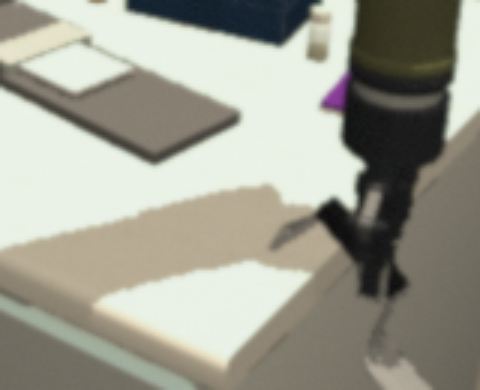

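The scene crop shows the handle tilted about 45° with the blade hanging below the table edge and the grip intact. I lift now.

Emit:
drive_tool([
  {"tx": 0, "ty": 0, "tz": 0, "roll": 0},
  {"tx": 0, "ty": 0, "tz": -0.03, "roll": 0},
  {"tx": 0, "ty": 0, "tz": -0.05, "roll": 0},
  {"tx": 0, "ty": 0, "tz": -0.07, "roll": 0},
  {"tx": 0, "ty": 0, "tz": -0.07, "roll": 0},
  {"tx": 0, "ty": 0, "tz": -0.07, "roll": 0},
  {"tx": 0, "ty": 0, "tz": -0.06, "roll": 0},
  {"tx": 0, "ty": 0, "tz": -0.05, "roll": 0},
  {"tx": 0, "ty": 0, "tz": -0.02, "roll": 0},
  {"tx": 0, "ty": 0, "tz": 0, "roll": 0},
], fingers=0, newtons=120)

```text
time_s: 25.95
tool_pos: [448.8, -331.4, 195.9]
ee_rot: [[-0.173, 0.985, 0.001], [0.985, 0.173, -0.0], [-0.0, 0.001, -1.0]]
force: [0.8, 0.2, -1.8]
opening: 16.8
gripper_force: 117.0
```

Run:
```python
from pitch import *
from plan import plan
import json
s=state();R=np.array(s["ee_rot"]);P=np.array(s["tool_pos"])
p=viewer.camera_params("wrist");im,d=viewer.capture("wrist");C=cloud(p,d);hsv=cv2.cvtColor(im,cv2.COLOR_RGB2HSV);L=(C-P)@R
m=(d>0)&(abs(L[...,1])<6)&(hsv[...,2]<70);ax=-L[...,0]
for a in range(-70,0,5):
    q=m&(abs(ax-a)<2.5)
    if q.sum()>20: print(a,q.sum(),np.percentile(-L[...,2][q],[10,50,90]).round(1))
for n in("scene","top"):
    p=viewer.camera_params(n);im,d=viewer.capture(n);C=cloud(p,d);L=(C-P)@R;ax=-L[...,0];z=-L[...,2]
    q=(d>0)&(abs(L[...,1])<27)&(ax>-10)&(ax<110)&(z<-50)&(z>-185)
    print(n,q.sum()); A=np.c_[ax[q],z[q],L[...,1][q]]
    if len(A)>20: print("ax range",np.percentile(A,[1,10,50,90,99],axis=0).round(1).T.tolist(),"fit slope",np.arctan(np.polyfit(A[:,0],A[:,1],1)[0]).round(3))
print(s["joints"].__class__,np.round(s["joints"],2));to(0,0,0)
plan(W(-5,-190,215),-1.49)
```

```text
-60 24 [32.9 35.  36. ]
-55 39 [36.3 38.6 40.9]
-50 661 [48.3 51.  52.8]
-45 1075 [53.3 55.7 58. ]
-40 1001 [58.5 60.  61. ]
-35 553 [56.9 59.  60.2]
-30 409 [52.5 54.4 56.2]
-25 340 [47.9 49.8 51.6]
-20 284 [43.4 45.2 47.1]
-15 238 [38.8 40.8 42.6]
-10 3265 [65.9 75.7 82.1]
-5 166 [29.8 31.7 33.5]
scene 464
ax range [[4.2, 10.5, 36.8, 63.5, 69.7], [-118.7, -113.7, -89.9, -63.9, -53.6], [-25.9, -23.1, -4.0, 18.6, 24.6]] fit slope -0.749
top 64
ax range [[-0.0, 2.8, 10.8, 27.8, 34.5], [-89.8, -84.0, -67.5, -59.2, -52.9], [-26.4, -16.8, 14.7, 21.1, 22.8]] fit slope -0.754
<class 'numpy.ndarray'> [ 0.57  0.66 -0.03  1.82  0.03  0.66  0.7 ]
t 26.1 pos [ 448.1 -331.   194.4] stand [ -45.8 -429.7  194.4] yaw y 9.98 R33 [-0.002  0.001 -1.   ] F [ 0.2  -0.64 -1.66] open 16.5 grip 117.0
delta mm [ 403.3 -383.7  195.7] units [ 0.8067 -0.7673  0.3914] rows 10.0
{"tx": 0.041, "ty": 0.027, "tz": -0.004, "roll": -0.993},
{"tx": 0.036, "ty": 0.033, "tz": -0.004, "roll": -0.993},
{"tx": 0.031, "ty": 0.038, "tz": -0.004, "roll": -0.993},
{"tx": 0.025, "ty": 0.042, "tz": -0.004, "roll": -0.993},
{"tx": 0.018, "ty": 0.045, "tz": -0.004, "roll": -0.993},
{"tx": 0.012, "ty": 0.047, "tz": -0.004, "roll": -0.993},
{"tx": 0.004, "ty": 0.048, "tz": -0.004, "roll": -0.993},
{"tx": -0.003, "ty": 0.049, "tz": -0.004, "roll": -0.993},
{"tx": -0.010, "ty": 0.048, "tz": -0.004, "roll": -0.993},
{"tx": -0.017, "ty": 0.046, "tz": -0.004, "roll": -0.993},
```

Emit:
drive_tool([
  {"tx": 0.041, "ty": 0.027, "tz": -0.004, "roll": -0.99},
  {"tx": 0.036, "ty": 0.033, "tz": -0.004, "roll": -0.99},
  {"tx": 0.031, "ty": 0.038, "tz": -0.004, "roll": -0.99},
  {"tx": 0.025, "ty": 0.042, "tz": -0.004, "roll": -0.99},
  {"tx": 0.018, "ty": 0.045, "tz": -0.004, "roll": -0.99},
  {"tx": 0.012, "ty": 0.047, "tz": -0.004, "roll": -0.99},
  {"tx": 0.004, "ty": 0.048, "tz": -0.004, "roll": -0.99},
  {"tx": -0.003, "ty": 0.049, "tz": -0.004, "roll": -0.99},
  {"tx": -0.01, "ty": 0.048, "tz": -0.004, "roll": -0.99},
  {"tx": -0.017, "ty": 0.046, "tz": -0.004, "roll": -0.99},
])

```text
time_s: 27.35
tool_pos: [546.9, -107.5, 214.3]
ee_rot: [[-0.996, -0.093, -0.002], [-0.093, 0.996, 0.0], [0.002, 0.001, -1.0]]
force: [0.3, 0.1, -1.2]
opening: 16.3
gripper_force: 117.0
```

```bash
python3 -c "
from plan import *
to(*W(-5,-195,200));s=state();print(np.round(s['joints'],2));R=np.array(s['ee_rot']);a=np.arctan2(R[1,1],R[0,1]);plan(W(-5,-195,200),a-np.radians(170.4))"
```

```text
t 27.35 pos [ 546.9 -107.5  214.3] stand [  14.3 -192.9  214.3] yaw y 95.33 R33 [-0.002  0.    -1.   ] F [ 0.28  0.11 -1.21] open 16.3 grip 117.0
delta mm [19.2  2.9 14.4] units [0.0384 0.0058 0.0288] rows 1.0
[ 0.37  0.66 -0.43  1.79  0.37  0.78  1.41]
{"tx": 0.004, "ty": 0.001, "tz": 0.003, "roll": -0.873},
{"tx": 0.004, "ty": 0.001, "tz": 0.003, "roll": -0.873},
{"tx": 0.003, "ty": 0.002, "tz": 0.003, "roll": -0.873},
{"tx": 0.003, "ty": 0.002, "tz": 0.003, "roll": -0.873},
{"tx": 0.003, "ty": 0.003, "tz": 0.003, "roll": -0.873},
{"tx": 0.003, "ty": 0.003, "tz": 0.003, "roll": -0.873},
{"tx": 0.002, "ty": 0.003, "tz": 0.003, "roll": -0.873},
{"tx": 0.002, "ty": 0.004, "tz": 0.003, "roll": -0.873},
{"tx": 0.001, "ty": 0.004, "tz": 0.003, "roll": -0.873},
{"tx": 0.001, "ty": 0.004, "tz": 0.003, "roll": -0.873},
```

Emit:
drive_tool([
  {"tx": 0.004, "ty": 0.001, "tz": 0.003, "roll": -0.873},
  {"tx": 0.004, "ty": 0.001, "tz": 0.003, "roll": -0.873},
  {"tx": 0.003, "ty": 0.002, "tz": 0.003, "roll": -0.873},
  {"tx": 0.003, "ty": 0.002, "tz": 0.003, "roll": -0.873},
  {"tx": 0.003, "ty": 0.003, "tz": 0.003, "roll": -0.873},
  {"tx": 0.003, "ty": 0.003, "tz": 0.003, "roll": -0.873},
  {"tx": 0.002, "ty": 0.003, "tz": 0.003, "roll": -0.873},
  {"tx": 0.002, "ty": 0.004, "tz": 0.003, "roll": -0.873},
  {"tx": 0.001, "ty": 0.004, "tz": 0.003, "roll": -0.873},
  {"tx": 0.001, "ty": 0.004, "tz": 0.003, "roll": -0.873},
])

```text
time_s: 28.6
tool_pos: [526.6, -106.0, 199.3]
ee_rot: [[-0.168, -0.986, -0.002], [-0.986, 0.168, 0.001], [-0.0, 0.002, -1.0]]
force: [1.4, 0.5, -1.1]
opening: 16.6
gripper_force: 117.1
```

```bash
cat > tip.py <<'E'
from h import *;from rig import state,viewer
def tip(save=None):
    s=state();print(np.round(s["joints"],2));to(*W(-5,-195,200))
    for n in("scene","top"):
        p=viewer.camera_params(n);im,d=viewer.capture(n);C=cloud(p,d);R=C-SO;X,Y,Z=R@sx,R@sy,C[...,2]
        T=S(s["tool_pos"]);q=(d>0)&(abs(X-T[0])<45)&(Y>T[1]-5)&(Y<T[1]+85)&(Z>T[2]-140)&(Z<T[2]-45)&(Z>34)
        print(n,q.sum())
        if q.sum()>20:
            A=np.c_[X[q],Y[q],Z[q]];print(np.percentile(A,[1,50,99],axis=0).round(1).tolist(),"pitch",np.arctan(np.polyfit(A[:,1],A[:,2],1)[0]).round(3))
        if n==save or save=="both": cv2.imwrite(f"pics/{n}_{s['time_s']:.1f}.png",im[:,:,::-1])
        if n=="top":
            hsv=cv2.cvtColor(im,cv2.COLOR_RGB2HSV);m=(abs(X)<58)&(Y>-120)&(Y<-18)&(hsv[...,0]>95)&(hsv[...,1]<=22)&(hsv[...,2]>150)&(Z>18)&(Z<35)
            v,u=np.nonzero(m)
            if len(v)>50:r=rect(onplane(p,u,v,26.));print("tile",len(v),S([*r[0],0]),r[1:])
if __name__=="__main__":tip("both")
E
python3 tip.py
```

```text
[ 0.57  0.73 -0.79  1.85  0.68  0.85  2.41]
t 28.6 pos [ 526.6 -106.   199.3] stand [  -6.  -194.7  199.3] yaw y 170.32 R33 [-0.002  0.001 -1.   ] F [ 1.42  0.47 -1.09] open 16.6 grip 117.1
delta mm [ 0.3 -1.  -0.7] units [ 0.0006 -0.002  -0.0015] rows 1.0
scene 125
[[-33.1, -193.1, 79.7], [-11.8, -170.9, 120.8], [17.4, -125.8, 152.9]] pitch -0.783
top 530
[[-32.6, -188.8, 77.6], [-10.1, -154.5, 107.7], [16.3, -124.4, 138.9]] pitch -0.737
tile 865 [ -5.1 -56.2   0. ] (array([76.4, 79.1]), 80.3)
```

Emit:
drive_tool([
  {"tx": -0.012, "ty": -0.006, "tz": 0.02, "roll": 0},
  {"tx": -0.012, "ty": 0, "tz": 0.03, "roll": 0},
  {"tx": -0.012, "ty": 0, "tz": 0.03, "roll": 0},
  {"tx": 0, "ty": 0, "tz": 0.02, "roll": 0},
  {"tx": 0, "ty": 0, "tz": 0.01, "roll": 0},
  {"tx": 0, "ty": 0, "tz": 0.003, "roll": 0},
  {"tx": 0, "ty": 0, "tz": 0.002, "roll": 0},
  {"tx": 0, "ty": 0, "tz": 0.002, "roll": 0},
  {"tx": 0, "ty": 0, "tz": 0, "roll": 0},
  {"tx": 0, "ty": 0, "tz": 0, "roll": 0},
])

```text
time_s: 29.95
tool_pos: [533.5, -88.6, 142.1]
ee_rot: [[-0.172, -0.985, 0.0], [-0.985, 0.172, 0.0], [-0.0, -0.0, -1.0]]
force: [0.0, 0.3, -1.8]
opening: 16.7
gripper_force: 117.1
```

```bash
python3 tip.py
```

```text
[ 0.49  0.81 -0.71  1.89  0.78  0.74  2.29]
t 29.95 pos [533.5 -88.6 142.1] stand [  -2.1 -176.5  142.1] yaw y 170.08 R33 [ 0.  0. -1.] F [ 0.02  0.32 -1.77] open 16.7 grip 117.1
delta mm [ 18.6   2.8 -57.9] units [ 0.0371  0.0056 -0.1158] rows 1.0
scene 91
[[-28.0, -174.5, 35.8], [-9.0, -166.6, 76.6], [21.6, -122.4, 96.3]] pitch -0.799
top 354
[[-27.8, -168.6, 34.6], [-5.8, -139.9, 53.8], [21.4, -115.2, 80.5]] pitch -0.725
tile 821 [ -5.1 -56.1   0. ] (array([76. , 78.7]), 80.8)
```

Emit:
drive_tool([
  {"tx": 0, "ty": 0, "tz": 0.002, "roll": 0},
  {"tx": 0, "ty": 0, "tz": 0.002, "roll": 0},
  {"tx": 0, "ty": 0, "tz": 0.001, "roll": 0},
  {"tx": 0, "ty": 0, "tz": 0.001, "roll": 0},
  {"tx": 0, "ty": 0, "tz": 0, "roll": 0},
  {"tx": 0, "ty": 0, "tz": 0, "roll": 0},
  {"tx": 0, "ty": 0, "tz": 0, "roll": 0},
  {"tx": 0, "ty": 0, "tz": 0, "roll": 0},
  {"tx": 0, "ty": 0, "tz": 0, "roll": 0},
  {"tx": 0, "ty": 0, "tz": 0, "roll": 0},
])

```text
time_s: 31.3
tool_pos: [533.4, -88.6, 139.0]
ee_rot: [[-0.172, -0.985, 0.0], [-0.985, 0.172, 0.0], [-0.0, -0.0, -1.0]]
force: [1.8, -0.3, -2.0]
opening: 16.4
gripper_force: 117.1
```

```bash
python3 -c "
from h import *
to(0,0,0)"
```

```text
t 31.3 pos [533.4 -88.6 139. ] stand [  -2.1 -176.4  139. ] yaw y 170.09 R33 [ 0.  0. -1.] F [ 1.78 -0.32 -2.03] open 16.4 grip 117.1
delta mm [  4.6 540.7 139. ] units [0.0091 1.0814 0.2779] rows 9.0
```

Emit:
drive_tool([
  {"tx": 0, "ty": 0, "tz": 0.001, "roll": 0},
  {"tx": 0, "ty": 0, "tz": 0.001, "roll": 0},
  {"tx": 0, "ty": 0, "tz": 0.001, "roll": 0},
  {"tx": 0, "ty": 0, "tz": 0, "roll": 0},
  {"tx": 0, "ty": 0, "tz": 0, "roll": 0},
  {"tx": 0, "ty": 0, "tz": 0, "roll": 0},
  {"tx": 0, "ty": 0, "tz": 0, "roll": 0},
  {"tx": 0, "ty": 0, "tz": 0, "roll": 0},
  {"tx": 0, "ty": 0, "tz": 0, "roll": 0},
  {"tx": 0, "ty": 0, "tz": 0, "roll": 0},
])

```text
time_s: 32.55
tool_pos: [533.4, -88.6, 137.5]
ee_rot: [[-0.172, -0.985, 0.0], [-0.985, 0.172, 0.0], [-0.0, 0.0, -1.0]]
force: [0.5, -0.5, -1.8]
opening: 16.4
gripper_force: 117.1
```

```bash
python3 -c "
from h import *
to(0,0,0)"
```

```text
t 32.55 pos [533.4 -88.6 137.5] stand [  -2.2 -176.4  137.5] yaw y 170.09 R33 [ 0.  0. -1.] F [ 0.46 -0.54 -1.81] open 16.4 grip 117.1
delta mm [  4.5 540.7 137.5] units [0.0091 1.0814 0.2749] rows 9.0
```

Emit:
drive_tool([
  {"tx": 0, "ty": 0, "tz": 0.0012, "roll": 0},
  {"tx": 0, "ty": 0, "tz": 0, "roll": 0},
  {"tx": 0, "ty": 0, "tz": 0.0012, "roll": 0},
  {"tx": 0, "ty": 0, "tz": 0, "roll": 0},
  {"tx": 0, "ty": 0, "tz": 0, "roll": 0},
  {"tx": 0, "ty": 0, "tz": 0, "roll": 0},
  {"tx": 0, "ty": 0, "tz": 0, "roll": 0},
  {"tx": 0, "ty": 0, "tz": 0, "roll": 0},
  {"tx": 0, "ty": 0, "tz": 0, "roll": 0},
  {"tx": 0, "ty": 0, "tz": 0, "roll": 0},
])

```text
time_s: 33.8
tool_pos: [533.5, -88.9, 136.7]
ee_rot: [[-0.172, -0.985, 0.0], [-0.985, 0.172, -0.001], [0.001, -0.0, -1.0]]
force: [-0.3, -1.7, 6.2]
opening: 16.6
gripper_force: 118.1
```

```bash
python3 -c "
from h import *
to(0,0,0)"
```

```text
t 33.8 pos [533.5 -88.9 136.7] stand [  -2.  -176.7  136.7] yaw y 170.08 R33 [ 0.    -0.001 -1.   ] F [-0.33 -1.71  6.19] open 16.6 grip 118.1
delta mm [  4.3 540.9 136.4] units [0.0086 1.0818 0.2728] rows 9.0
```

Emit:
drive_tool([
  {"tx": 0, "ty": 0, "tz": -0.0016, "roll": 0},
  {"tx": -0.006, "ty": 0, "tz": 0, "roll": 0},
  {"tx": -0.006, "ty": 0, "tz": 0, "roll": 0},
  {"tx": -0.006, "ty": 0, "tz": 0, "roll": 0},
  {"tx": -0.002, "ty": 0, "tz": 0, "roll": 0},
  {"tx": -0.002, "ty": 0, "tz": 0, "roll": 0},
  {"tx": -0.001, "ty": 0, "tz": 0, "roll": 0},
  {"tx": 0, "ty": 0, "tz": 0, "roll": 0},
  {"tx": 0, "ty": 0, "tz": 0, "roll": 0},
  {"tx": 0, "ty": 0, "tz": 0, "roll": 0},
])

```text
time_s: 35.05
tool_pos: [535.4, -77.2, 137.0]
ee_rot: [[-0.172, -0.985, -0.0], [-0.985, 0.172, 0.0], [-0.0, 0.0, -1.0]]
force: [0.1, -0.3, -0.4]
opening: 16.6
gripper_force: 117.4
```

```bash
python3 tip.py
```

```text
[ 0.47  0.82 -0.7   1.9   0.79  0.73  2.27]
t 35.05 pos [535.4 -77.2 137. ] stand [  -2.1 -164.9  137. ] yaw y 170.09 R33 [-0.  0. -1.] F [ 0.13 -0.31 -0.43] open 16.6 grip 117.4
delta mm [ 30.1   2.7 -63. ] units [ 0.0603  0.0054 -0.126 ] rows 2.0
scene 88
[[-28.0, -163.5, 35.4], [-8.3, -155.1, 72.6], [20.7, -115.4, 91.3]] pitch -0.819
top 279
[[-28.1, -156.7, 34.3], [-7.2, -130.0, 50.9], [20.9, -108.5, 74.5]] pitch -0.698
tile 774 [ -4.5 -56.1   0. ] (array([76. , 80.7]), 80.6)
```

Emit:
drive_tool([
  {"tx": -0.002, "ty": 0, "tz": 0, "roll": 0},
  {"tx": -0.002, "ty": 0, "tz": 0, "roll": 0},
  {"tx": -0.001, "ty": 0, "tz": 0, "roll": 0},
  {"tx": 0, "ty": 0, "tz": 0, "roll": 0},
  {"tx": 0, "ty": 0, "tz": 0, "roll": 0},
  {"tx": 0, "ty": 0, "tz": 0, "roll": 0},
  {"tx": 0, "ty": 0, "tz": 0, "roll": 0},
  {"tx": 0, "ty": 0, "tz": 0, "roll": 0},
  {"tx": 0, "ty": 0, "tz": 0, "roll": 0},
  {"tx": 0, "ty": 0, "tz": 0, "roll": 0},
])

```text
time_s: 36.4
tool_pos: [535.8, -74.9, 137.1]
ee_rot: [[-0.172, -0.985, -0.0], [-0.985, 0.172, -0.0], [0.0, 0.0, -1.0]]
force: [-1.0, -3.0, 2.0]
opening: 16.8
gripper_force: 117.4
```

```bash
python3 tip.py
```

```text
[ 0.46  0.82 -0.7   1.9   0.79  0.73  2.26]
t 36.4 pos [535.8 -74.9 137.1] stand [  -2.1 -162.6  137.1] yaw y 170.08 R33 [-0. -0. -1.] F [-1.05 -3.    2.05] open 16.8 grip 117.4
delta mm [ 32.5   2.7 -62.9] units [ 0.0649  0.0054 -0.1258] rows 2.0
scene 82
[[-27.6, -160.7, 36.8], [-9.0, -150.8, 71.2], [19.8, -115.1, 90.8]] pitch -0.808
top 279
[[-27.7, -154.2, 34.5], [-7.2, -127.3, 49.9], [20.9, -106.7, 75.8]] pitch -0.714
tile 766 [ -4.3 -56.1   0. ] (array([76.3, 80.7]), 80.4)
```

The wedge is in contact with the tile's edge. I start tipping.

Emit:
drive_tool([
  {"tx": 0, "ty": 0, "tz": -0.006, "roll": 0},
  {"tx": -0.001, "ty": 0, "tz": -0.008, "roll": 0},
  {"tx": -0.002, "ty": 0, "tz": -0.008, "roll": 0},
  {"tx": -0.003, "ty": 0, "tz": -0.008, "roll": 0},
  {"tx": -0.006, "ty": 0, "tz": -0.01, "roll": 0},
  {"tx": -0.006, "ty": 0, "tz": -0.01, "roll": 0},
  {"tx": -0.008, "ty": 0, "tz": -0.01, "roll": 0},
  {"tx": 0, "ty": 0, "tz": 0, "roll": 0},
  {"tx": 0, "ty": 0, "tz": 0, "roll": 0},
  {"tx": 0, "ty": 0, "tz": 0, "roll": 0},
])

```text
time_s: 37.75
tool_pos: [537.9, -62.1, 166.8]
ee_rot: [[-0.172, -0.985, -0.0], [-0.985, 0.172, 0.0], [0.0, 0.0, -1.0]]
force: [0.2, -0.2, -1.8]
opening: 16.4
gripper_force: 117.1
```

Run:
```python
from h import *;from rig import viewer
to(0,0,0)
im,_=viewer.capture("scene");im2,_=viewer.capture("top")
cv2.imwrite("pics/f1.png",np.hstack([cv2.resize(im[180:280,260:390,::-1],(520,400),interpolation=2),cv2.resize(im2[160:240,290:346,::-1],(280,400),interpolation=2)]))
```

```text
t 37.75 pos [537.9 -62.1 166.8] stand [  -2.1 -149.6  166.8] yaw y 170.07 R33 [-0.  0. -1.] F [ 0.17 -0.19 -1.79] open 16.4 grip 117.1
delta mm [ 31.5 540.5 167.1] units [0.063  1.081  0.3341] rows 10.0
```

View pics/f1.png

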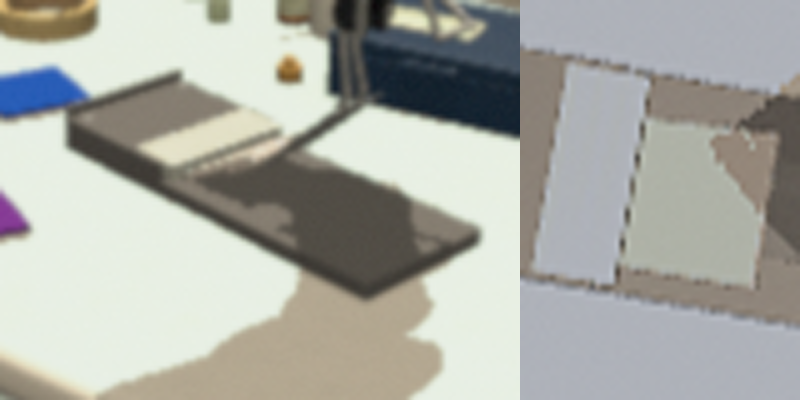

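```bash
cat > ang.py <<'E'
from h import *;from rig import viewer
def ang():
    p=viewer.camera_params("top");im,d=viewer.capture("top");C=cloud(p,d);R=C-SO;X,Y,Z=R@sx,R@sy,C[...,2]
    for y in range(-110,120,10):
        q=(d>0)&(abs(X+5)<30)&(abs(Y-y)<5)
        if q.sum()>5: print(y,q.sum(),np.percentile(Z[q],[10,50,90]).round(0),end="; ")
    print()
if __name__=="__main__":ang();to(0,0,0)
E
python3 ang.py
```

```text
-110 307 [ 72. 511. 534.]; -100 213 [ 62. 497. 524.]; -90 113 [ 54.  60. 508.]; -80 94 [54. 58. 63.]; -70 90 [49. 53. 56.]; -60 88 [43. 47. 51.]; -50 88 [37. 41. 44.]; -40 87 [32. 35. 39.]; -30 86 [26. 30. 33.]; -20 85 [20. 24. 28.]; -10 88 [27. 30. 33.]; 0 87 [27. 30. 33.]; 10 88 [27. 31. 34.]; 20 83 [27. 31. 34.]; 30 87 [27. 30. 33.]; 40 86 [26. 30. 33.]; 50 87 [27. 30. 33.]; 60 85 [26. 30. 33.]; 70 86 [27. 30. 33.]; 80 86 [26. 30. 33.]; 90 86 [27. 30. 33.]; 100 86 [26. 30. 33.]; 110 68 [31. 38. 42.]; 
t 37.9 pos [538.  -62.1 166.9] stand [  -2.1 -149.6  166.9] yaw y 170.08 R33 [-0.  0. -1.] F [ 1.04  0.2  -1.93] open 16.6 grip 117.1
delta mm [ 31.5 540.6 167.1] units [0.063  1.0812 0.3342] rows 10.0
```

Depth shows the tile tipped at about 30°, as planned; in the picture the blade runs from (375,95) to (275,160) beneath it. Continuing along the arc to about 72°.

Emit:
drive_tool([
  {"tx": -0.012, "ty": 0, "tz": -0.015, "roll": 0},
  {"tx": -0.012, "ty": 0, "tz": -0.015, "roll": 0},
  {"tx": -0.0085, "ty": 0, "tz": -0.0065, "roll": 0},
  {"tx": -0.0085, "ty": 0, "tz": -0.0065, "roll": 0},
  {"tx": -0.009, "ty": 0, "tz": -0.006, "roll": 0},
  {"tx": -0.009, "ty": 0, "tz": -0.005, "roll": 0},
  {"tx": -0.009, "ty": 0, "tz": -0.004, "roll": 0},
  {"tx": -0.008, "ty": 0, "tz": -0.003, "roll": 0},
  {"tx": 0, "ty": 0, "tz": 0, "roll": 0},
  {"tx": 0, "ty": 0, "tz": 0, "roll": 0},
])

```text
time_s: 39.15
tool_pos: [544.5, -24.8, 197.5]
ee_rot: [[-0.172, -0.985, -0.0], [-0.985, 0.172, -0.0], [0.0, 0.0, -1.0]]
force: [0.5, -0.0, -2.4]
opening: 16.0
gripper_force: 117.1
```

```bash
python3 ang.py
```

```text
-110 289 [561. 578. 587.]; -100 284 [555. 563. 583.]; -90 304 [125. 560. 579.]; -80 322 [112. 554. 571.]; -70 251 [102. 546. 563.]; -60 192 [ 92. 473. 552.]; -50 102 [17. 86. 93.]; -40 94 [82. 91. 95.]; -30 88 [53. 66. 79.]; -20 84 [21. 34. 47.]; -10 89 [27. 30. 33.]; 0 87 [27. 30. 34.]; 10 86 [27. 30. 34.]; 20 85 [27. 30. 33.]; 30 86 [27. 30. 34.]; 40 89 [26. 30. 33.]; 50 85 [27. 30. 33.]; 60 87 [27. 30. 34.]; 70 84 [27. 30. 32.]; 80 86 [27. 30. 33.]; 90 89 [27. 30. 33.]; 100 84 [27. 30. 33.]; 110 68 [31. 38. 42.]; 
t 39.2 pos [544.5 -24.9 197.5] stand [  -1.8 -111.7  197.5] yaw y 170.07 R33 [-0. -0. -1.] F [-0.4  -0.63 -0.69] open 16.4 grip 117.1
delta mm [ 69.4 540.6 197.6] units [0.1388 1.0812 0.3952] rows 10.0
```

Emit:
drive_tool([
  {"tx": -0.01, "ty": 0, "tz": -0.003, "roll": 0},
  {"tx": -0.01, "ty": 0, "tz": -0.002, "roll": 0},
  {"tx": -0.01, "ty": 0, "tz": -0.001, "roll": 0},
  {"tx": -0.008, "ty": 0, "tz": 0, "roll": 0},
  {"tx": -0.006, "ty": 0, "tz": 0, "roll": 0},
  {"tx": -0.006, "ty": 0, "tz": 0, "roll": 0},
  {"tx": -0.006, "ty": 0, "tz": 0, "roll": 0},
  {"tx": -0.006, "ty": 0, "tz": 0, "roll": 0},
  {"tx": -0.006, "ty": 0, "tz": 0, "roll": 0},
  {"tx": -0.006, "ty": 0, "tz": 0, "roll": 0},
])

```text
time_s: 40.45
tool_pos: [551.0, 12.1, 200.6]
ee_rot: [[-0.172, -0.985, 0.0], [-0.985, 0.172, 0.0], [-0.0, -0.0, -1.0]]
force: [0.3, 0.1, -2.2]
opening: 16.6
gripper_force: 117.1
```

```bash
python3 ang.py
```

```text
-110 281 [590. 602. 619.]; -100 294 [585. 598. 612.]; -90 291 [579. 593. 604.]; -80 284 [566. 586. 595.]; -70 268 [564. 568. 587.]; -60 275 [558. 566. 583.]; -50 275 [544. 562. 578.]; -40 258 [114. 557. 572.]; -30 178 [101. 551. 563.]; -20 118 [ 35. 102. 552.]; -10 75 [40. 86. 92.]; 0 79 [42. 49. 80.]; 10 89 [48. 52. 56.]; 20 92 [50. 53. 56.]; 30 88 [53. 57. 61.]; 40 72 [27. 29. 33.]; 50 85 [27. 30. 33.]; 60 83 [28. 30. 32.]; 70 87 [27. 31. 33.]; 80 85 [27. 30. 33.]; 90 89 [27. 30. 34.]; 100 83 [27. 30. 33.]; 110 70 [30. 38. 42.]; 
t 40.5 pos [551.1  12.7 200.7] stand [ -1.6 -73.6 200.7] yaw y 170.12 R33 [ 0.     0.001 -1.   ] F [ 0.61  1.41 -1.65] open 16.8 grip 117.1
delta mm [107.2 540.8 200.5] units [0.2144 1.0816 0.401 ] rows 10.0
```

```bash
python3 -c "
from ang import *;from plan import plan
ang();plan((465,-205,215),1.46)"
```

```text
-110 276 [591. 603. 619.]; -100 293 [585. 597. 611.]; -90 292 [580. 593. 605.]; -80 282 [567. 587. 595.]; -70 269 [564. 569. 587.]; -60 273 [558. 566. 583.]; -50 273 [546. 563. 579.]; -40 256 [114. 557. 571.]; -30 179 [103. 551. 563.]; -20 121 [ 39. 515. 552.]; -10 72 [37. 87. 92.]; 0 77 [36. 41. 83.]; 10 88 [35. 40. 44.]; 20 86 [34. 37. 42.]; 30 84 [33. 36. 39.]; 40 84 [29. 33. 38.]; 50 83 [27. 30. 33.]; 60 86 [28. 30. 33.]; 70 86 [27. 30. 34.]; 80 84 [26. 30. 33.]; 90 86 [27. 30. 33.]; 100 87 [26. 30. 34.]; 110 68 [30. 38. 41.]; 
{"tx": 0.046, "ty": 0.006, "tz": -0.003, "roll": 0.973},
{"tx": 0.047, "ty": -0.001, "tz": -0.003, "roll": 0.973},
{"tx": 0.046, "ty": -0.007, "tz": -0.003, "roll": 0.973},
{"tx": 0.045, "ty": -0.014, "tz": -0.003, "roll": 0.973},
{"tx": 0.042, "ty": -0.020, "tz": -0.003, "roll": 0.973},
{"tx": 0.039, "ty": -0.026, "tz": -0.003, "roll": 0.973},
{"tx": 0.034, "ty": -0.032, "tz": -0.003, "roll": 0.973},
{"tx": 0.029, "ty": -0.036, "tz": -0.003, "roll": 0.973},
{"tx": 0.024, "ty": -0.040, "tz": -0.003, "roll": 0.973},
{"tx": 0.018, "ty": -0.043, "tz": -0.003, "roll": 0.973},
```

The tile has fallen over onto the upper deck. I retreat and go back to the spatula's place.

Emit:
drive_tool([
  {"tx": 0.046, "ty": 0.006, "tz": -0.003, "roll": 0.97},
  {"tx": 0.047, "ty": -0.001, "tz": -0.003, "roll": 0.97},
  {"tx": 0.046, "ty": -0.007, "tz": -0.003, "roll": 0.97},
  {"tx": 0.045, "ty": -0.014, "tz": -0.003, "roll": 0.97},
  {"tx": 0.042, "ty": -0.02, "tz": -0.003, "roll": 0.97},
  {"tx": 0.039, "ty": -0.026, "tz": -0.003, "roll": 0.97},
  {"tx": 0.034, "ty": -0.032, "tz": -0.003, "roll": 0.97},
  {"tx": 0.029, "ty": -0.036, "tz": -0.003, "roll": 0.97},
  {"tx": 0.024, "ty": -0.04, "tz": -0.003, "roll": 0.97},
  {"tx": 0.018, "ty": -0.043, "tz": -0.003, "roll": 0.97},
])

```text
time_s: 41.8
tool_pos: [480.7, -211.3, 215.7]
ee_rot: [[-0.998, 0.062, 0.0], [0.062, 0.998, 0.0], [-0.0, 0.0, -1.0]]
force: [0.6, 1.1, -1.4]
opening: 16.6
gripper_force: 117.2
```

Run:
```python
from ang import *
to(465,-210,125)
p=viewer.camera_params("top");im,d=viewer.capture("top");C=cloud(p,d);R=C-SO;X,Y,Z=R@sx,R@sy,C[...,2]
m=(abs(X)<60)&(Y>-40)&(Y<105)&(Z>34)&(Z<48)
A=np.c_[X[m],Y[m],Z[m]];print("tile pts",m.sum(),np.percentile(A,[2,50,98],axis=0).round(1).tolist())
for y in range(-40,80,8):
    q=(abs(X)<15)&(abs(Y-y)<4);print(y,np.median(Z[q]).round(0),end="; ")
q=(abs(Y-11)<30)&m;k,_,_,_=np.linalg.lstsq(np.c_[X[q],Y[q],np.ones(q.sum())],Z[q],rcond=None);print("slopes",k.round(3))
cv2.imwrite("pics/top5.png",cv2.resize(im[150:250,255:455,::-1],None,fx=4,fy=4,interpolation=2))
```

```text
t 41.8 pos [ 480.7 -211.3  215.7] stand [ -33.6 -306.3  215.7] yaw y 86.46 R33 [ 0.  0. -1.] F [ 0.59  1.08 -1.35] open 16.6 grip 117.2
delta mm [15.8  0.3 90.7] units [0.0315 0.0007 0.1814] rows 2.0
tile pts 851 [[-44.8, -38.4, 34.1], [-4.6, 2.3, 37.2], [40.0, 84.8, 44.3]]
-40 33.0; -32 37.0; -24 37.0; -16 40.0; -8 42.0; 0 41.0; 8 41.0; 16 41.0; 24 36.0; 32 36.0; 40 32.0; 48 30.0; 56 30.0; 64 30.0; 72 30.0; slopes [-8.0000e-03 -4.9000e-02  3.8795e+01]
```

View pics/top5.png

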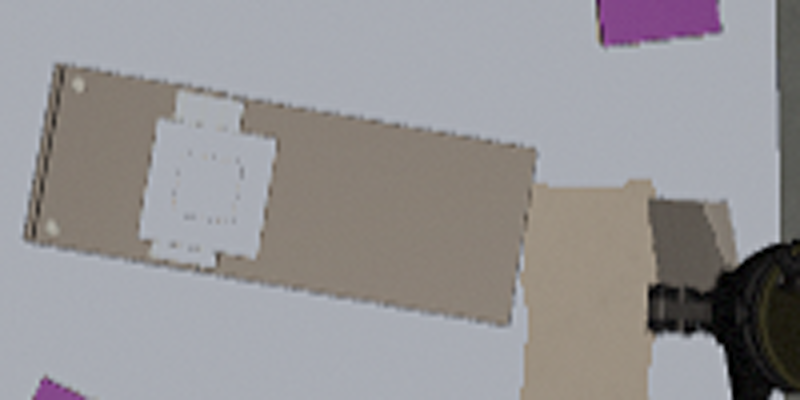

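The picture shows the tile foot up across the bar and upper deck, centred at (208,187), about y ≈ 0 and x ≈ −4. The spatula is clear to the right. I lower its tip onto the bench and press it back to level.

Emit:
drive_tool([
  {"tx": 0.01, "ty": 0, "tz": 0.06, "roll": 0},
  {"tx": 0.01, "ty": 0, "tz": 0.06, "roll": 0},
  {"tx": 0, "ty": 0, "tz": 0.05, "roll": 0},
  {"tx": 0, "ty": 0, "tz": 0.012, "roll": 0},
  {"tx": 0, "ty": 0, "tz": 0.012, "roll": 0},
  {"tx": 0, "ty": 0, "tz": 0.012, "roll": 0},
  {"tx": 0, "ty": 0, "tz": 0.012, "roll": 0},
  {"tx": 0, "ty": 0, "tz": 0.012, "roll": 0},
  {"tx": 0, "ty": 0, "tz": 0.012, "roll": 0},
  {"tx": 0, "ty": 0, "tz": 0, "roll": 0},
], fingers=0, newtons=40)

```text
time_s: 43.1
tool_pos: [469.1, -211.1, 96.6]
ee_rot: [[-0.998, 0.058, -0.002], [0.058, 0.998, -0.002], [0.002, -0.003, -1.0]]
force: [-8.1, -0.9, 14.4]
opening: 16.5
gripper_force: 117.9
```

```bash
python3 pitch.py
```

```text
n 5733 pitch nose-down rad 0.4 top z above TCP at x=0: 27.9 range [-55. -15.] 1.7
t 43.15 pos [ 469.1 -211.2   96.6] stand [ -45.1 -308.    96.6] yaw y 86.66 R33 [-0.002 -0.002 -1.   ] F [-7.61 -0.13 14.5 ] open 16.4 grip 117.8
delta mm [480.4 183.7  97.2] units [0.9609 0.3674 0.1944] rows 9.0
```

Emit:
drive_tool([
  {"tx": 0, "ty": 0, "tz": 0.01, "roll": 0},
  {"tx": 0, "ty": 0, "tz": 0.01, "roll": 0},
  {"tx": 0, "ty": 0, "tz": 0.01, "roll": 0},
  {"tx": 0, "ty": 0, "tz": 0.01, "roll": 0},
  {"tx": 0, "ty": 0, "tz": 0.01, "roll": 0},
  {"tx": 0, "ty": 0, "tz": 0.01, "roll": 0},
  {"tx": 0, "ty": 0, "tz": 0.01, "roll": 0},
  {"tx": 0, "ty": 0, "tz": 0.01, "roll": 0},
  {"tx": 0, "ty": 0, "tz": 0.008, "roll": 0},
  {"tx": 0, "ty": 0, "tz": 0, "roll": 0},
])

```text
time_s: 44.4
tool_pos: [471.2, -210.5, 52.0]
ee_rot: [[-0.998, 0.057, 0.001], [0.057, 0.998, -0.001], [-0.001, -0.001, -1.0]]
force: [-3.3, -0.5, 5.8]
opening: 17.0
gripper_force: 113.8
```

```bash
python3 pitch.py
```

```text
n 6109 pitch nose-down rad 0.089 top z above TCP at x=0: 24.5 range [-65. -15.] 0.6
t 44.45 pos [ 471.3 -210.5   52. ] stand [ -43.1 -307.    52. ] yaw y 86.73 R33 [ 0.001 -0.001 -1.   ] F [-3.47  0.56  6.28] open 16.5 grip 113.8
delta mm [482.6 183.3  51.2] units [0.9651 0.3667 0.1025] rows 9.0
```

Emit:
drive_tool([
  {"tx": 0, "ty": 0, "tz": 0.006, "roll": 0},
  {"tx": 0, "ty": 0, "tz": 0.006, "roll": 0},
  {"tx": 0, "ty": 0, "tz": 0.004, "roll": 0},
  {"tx": 0, "ty": 0, "tz": 0.002, "roll": 0},
  {"tx": 0, "ty": 0, "tz": 0.002, "roll": 0},
  {"tx": 0, "ty": 0, "tz": 0.001, "roll": 0},
  {"tx": 0, "ty": 0, "tz": 0, "roll": 0},
  {"tx": 0, "ty": 0, "tz": 0, "roll": 0},
  {"tx": 0, "ty": 0, "tz": 0, "roll": 0},
  {"tx": 0, "ty": 0, "tz": 0, "roll": 0},
])

```text
time_s: 45.7
tool_pos: [471.3, -210.5, 41.9]
ee_rot: [[-0.998, 0.057, 0.002], [0.057, 0.998, -0.001], [-0.002, -0.001, -1.0]]
force: [-4.6, 0.0, 8.2]
opening: 16.6
gripper_force: 114.0
```

```bash
python3 pitch.py
```

```text
n 6019 pitch nose-down rad 0.015 top z above TCP at x=0: 24.5 range [-66. -15.] 0.6
t 45.75 pos [ 471.3 -210.5   41.9] stand [ -43.  -307.    41.9] yaw y 86.74 R33 [ 0.002 -0.001 -1.   ] F [-5.52  0.95  8.26] open 16.5 grip 114.0
delta mm [482.6 183.3  40.9] units [0.9653 0.3666 0.0817] rows 9.0
```

Emit:
drive_tool([
  {"tx": 0, "ty": 0, "tz": 0.002, "roll": 0},
  {"tx": 0, "ty": 0, "tz": 0.001, "roll": 0},
  {"tx": 0, "ty": 0, "tz": 0, "roll": 0},
  {"tx": 0, "ty": 0, "tz": 0, "roll": 0},
  {"tx": 0, "ty": 0, "tz": 0, "roll": 0},
  {"tx": 0, "ty": 0, "tz": 0, "roll": 0},
  {"tx": 0, "ty": 0, "tz": 0, "roll": 0},
  {"tx": 0, "ty": 0, "tz": 0, "roll": 0},
  {"tx": 0, "ty": 0, "tz": 0, "roll": 0},
  {"tx": 0, "ty": 0, "tz": 0, "roll": 0},
])

```text
time_s: 47.0
tool_pos: [471.4, -210.6, 40.4]
ee_rot: [[-0.998, 0.057, 0.002], [0.057, 0.998, -0.001], [-0.002, -0.001, -1.0]]
force: [-5.4, -0.2, 8.4]
opening: 17.0
gripper_force: 114.2
```

Emit:
drive_tool([
  {"tx": 0, "ty": 0, "tz": 0, "roll": 0},
  {"tx": 0, "ty": 0, "tz": 0, "roll": 0},
  {"tx": 0, "ty": 0, "tz": 0, "roll": 0},
  {"tx": 0, "ty": 0, "tz": 0, "roll": 0},
  {"tx": 0, "ty": 0, "tz": 0, "roll": 0},
  {"tx": 0, "ty": 0, "tz": 0, "roll": 0},
  {"tx": 0, "ty": 0, "tz": 0, "roll": 0},
  {"tx": 0, "ty": 0, "tz": 0, "roll": 0},
  {"tx": 0, "ty": 0, "tz": 0, "roll": 0},
  {"tx": 0, "ty": 0, "tz": 0, "roll": 0},
], fingers=0.6)

```text
time_s: 48.25
tool_pos: [471.0, -210.1, 38.5]
ee_rot: [[-0.998, 0.057, 0.0], [0.057, 0.998, 0.0], [-0.0, 0.0, -1.0]]
force: [-0.6, 0.1, -0.1]
opening: 51.3
gripper_force: 0.0
```

Emit:
drive_tool([
  {"tx": 0, "ty": 0, "tz": -0.01, "roll": 0},
  {"tx": 0, "ty": 0, "tz": -0.02, "roll": 0},
  {"tx": 0, "ty": 0, "tz": -0.04, "roll": 0},
  {"tx": 0, "ty": 0, "tz": -0.06, "roll": 0},
  {"tx": 0, "ty": 0, "tz": -0.08, "roll": 0},
  {"tx": 0, "ty": 0, "tz": -0.08, "roll": 0},
  {"tx": 0, "ty": 0, "tz": -0.06, "roll": 0},
  {"tx": 0, "ty": 0, "tz": 0, "roll": 0},
  {"tx": 0, "ty": 0, "tz": 0, "roll": 0},
  {"tx": 0, "ty": 0, "tz": 0, "roll": 0},
])

```text
time_s: 49.5
tool_pos: [470.1, -209.9, 212.6]
ee_rot: [[-0.998, 0.057, -0.002], [0.057, 0.998, 0.001], [0.002, 0.001, -1.0]]
force: [-0.9, -0.6, -0.0]
opening: 50.8
gripper_force: 0.0
```

Run:
```python
from h import *;from rig import viewer
to(0,0,0)
p=viewer.camera_params("wrist");im,d=viewer.capture("wrist");C=cloud(p,d);hsv=cv2.cvtColor(im,cv2.COLOR_RGB2HSV)
m=(d>0)&(hsv[...,2]<70)&(C[...,2]>45)&(C[...,2]<80)
n,l,s,c=cv2.connectedComponentsWithStats(m.astype(np.uint8));i=1+np.argmax(s[1:,4]);q=l==i
A=C[q];k,_,_,_=np.linalg.lstsq(np.c_[A[:,:2]-A[:,:2].mean(0),np.ones(len(A))],A[:,2],rcond=None);print("handle plane slopes, z",k.round(3),rect(A))
im,_=viewer.capture("scene");cv2.imwrite("pics/s9.png",cv2.resize(im[180:290,260:460,::-1],None,fx=4,fy=4,interpolation=2))
```

```text
t 49.5 pos [ 470.1 -209.9  212.6] stand [ -44.3 -306.6  212.6] yaw y 86.73 R33 [-0.002  0.001 -1.   ] F [-0.88 -0.63 -0.02] open 50.8 grip 0.0
delta mm [480.9 182.6 213.8] units [0.9617 0.3652 0.4276] rows 9.0
handle plane slopes, z [3.0000e-03 3.7000e-02 6.3641e+01] (array([ 448.5, -209.3]), array([17.3, 88.5]), 86.4)
```

View pics/s9.png

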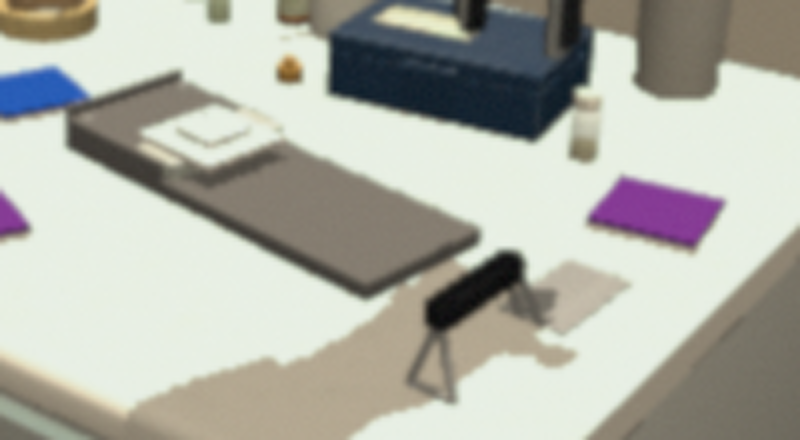

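The final picture shows the spatula standing level on its blade (575,295) and prop (435,395). The tile lies foot up and flat at (210,133), and the bystanders are in place. I hand in.

```bash
python3 -c "
from rig import ticket
print(ticket.close_job())"
```

```text
the job is handed in; nothing more can be done
None
```

I handed the job in at about 50 s, verdict not shown: the tile lies foot up and flat on the upper deck and the spatula stands on the bench, but since the drive cannot roll the spatula, I pitched it about 43° in the grip against the table edge and tipped the tile with its blade tip.

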